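# Clear the desk pile onto its own places

### The arm

A 6-joint arm with a two-finger parallel gripper is mounted at the origin on the work surface. World frame = base frame: x ahead of the robot, y to its left, z up, the work surface at z = 0. Lengths are in mm, angles in rad, forces in N, time in s.
With the tool pointing down it reaches from about 350 to 975 mm from the base axis. Payload 7.1 kg.
Tool frame: the origin (TCP) lies on the centre line of the jaws, within the pads' length; the fingertips stand 14 mm ahead of it and the grasp point (between the pads) lies 5 mm behind it; x points along the fingers, z is the direction in which the jaws open and shut, and the axes are right-handed (so a half turn about x gives the same grasp; the last joint's range is limited). The gripper opens to 88 mm and grips with 3 to 60 N. Pads are 20 mm wide; open, the fingers measure 115 mm over their backs; the gripper's body (75 mm by 178 mm) begins 61 mm behind the grasp point.
Start: joints at [-1.367, 0.423, 1.63, -0, 1.089, -0.019], TCP at [138.12, -609.531, 236.675] pointing down, gripper open.
Joint ranges: [-3, 3], [-0.9, 2.11], [0.09, 2.58], [-1.31, 4.45], [0.11, 2.69], [-2.54, 2.54]. Speed limits (rad/s): [2.39, 2.39, 3.01, 3.14, 3.14, 3.14].

### API

Orientations are given as a rotation vector (axis times angle).
In Python, from workcell import ctrl gives the robot as it stands.
- The arm moves only by the tool servo_tool, never from a script. Its argument "plan" is a list that holds one entry, the list of rows, each a list of 7 numbers: the shift along the tool's x, y, z in cm, then the turn, a rotation vector about the tool's x, y, z in rad, then the finger opening in cm, from 0 to 8.78. A call has 1 to 8 rows; each row is the pose to reach, as a shift and turn from the pose commanded when the call began, along the tool's axes at that moment; what a row does not reach only later rows make up. A row lasts 1/12 s, in which the tool goes at most 41.7 mm and 7.16 degrees, less where a joint would pass 70% of its speed; a pose out of reach is approached as far as the arm can. A call with a gripper value outside its range is refused whole. The fingers move at their own pace and stop on an object; the grip force is fixed at half the most. Time passes only in rows, so rows that repeat a pose let the fingers close. It gives the time, the measured TCP pose, the force and the opening at its end, in the units of the state.
- ctrl.get_obs(): the state, without advancing time (a new reading comes with each control period).
- ctrl.get_image(name): name is "scene" or "top"; returns the picture (384x512x3 uint8, red, green, blue); there is no depth.
- ctrl.calibration(name): a dict with "K" (3x3 intrinsics, pixels), "view" (4x4, takes a point from world to camera coordinates). Camera axes: x right, y up, looking along -z (the intrinsics and any distortion apply to the point x, -y, -z); pixel columns grow to the right and rows downward; lengths in mm; the calibration is good to about 2 mm. A picture is of the moment at which its call begins. calibration takes no time and is no camera call.
- ctrl.close_job(): hands the job in, once; it reports no verdict.
The state is a dict: "t": time; "qpos": joint angles; "qvel": joint speeds; "joint_torque": joint torques, N m; "ee_pos": TCP position; "orientation": TCP orientation; "ft_force": force on the tool from outside, world axes, zero at the start; "moment": the same for the moment, N m; "width": finger opening in mm.
Only numpy, scipy, OpenCV 4.12 (cv2) and the standard library are available. Lean on these libraries where they do the work, as an engineer would, in place of code of your own. Each camera call takes 0.05 s, during which the arm holds its last target.

### The job

Take the pile on the desk apart from the top down and put each thing in its own place before going on to the next: the tea cup upright in the middle of the cork coaster, then the memo pad on the shortest wooden rest, the calculator on the middle-length rest and the instrument case on the longest rest. Each flat thing must lie flat, centred and straight along its rest between the two end lips, with everything let go and still at the end. Never let the cup tip over, and leave the mouse and the pen pot where they are.

Things in the scene. Friction and masses are not known exactly. Their poses are not given: they have to be found in the camera images.
- cup_mid (a point): White ceramic tea cup without handle, nearly straight-sided, 62 mm across the rim, 61 mm at mid-height, narrowing to 52 mm at the foot, 66 mm high, wall 4 mm, about 0.17 kg, empty and upright. At the start it stands on the memo pad, on top of the pile. The point is on its axis, half-way up (33 mm above its foot); z is up.
- memo_pad_mid (a point): Memo pad, 105 mm long (x) by 66 mm wide (y) by 14 mm thick, grey cover with a row of small dark wire loops across one end, about 0.10 kg. At the start it lies flat on the calculator, under the cup. The point is its centre, half-way up; z is up.
- calculator_mid (a point): White calculator with grey keys and a green display at one end, 150 mm long (x) by 60 mm wide (y) by 18 mm thick, about 0.18 kg. At the start it lies flat on the instrument case, under the memo pad. The point is its centre, half-way up; z is up.
- case_mid (a point): Closed black drawing-instrument case, 210 mm long (x) by 54 wide (y) by 30 high, about 0.25 kg, flat on the desk under the pile. Calculator, pad and cup lie within 1 cm of the middle of, and 3 degrees in line with, what is below; each flat thing is shorter (so the ends show) and 6 mm wider than the one beneath. The point is its centre, half-way up; z is up.
- coaster_top (a point): Fixed round cork coaster, 94 mm across, 6 mm thick, flat, no rim. The point is the centre of its upper face, 6 mm above the desk; z is up.
- short_rest_top (a point): Fixed wooden rest, the shortest of three that differ only in length (137 mm overall): a block 44 mm wide (y), 18 high, with a lip 8 mm higher and 8 thick across each end; 121 mm between the lips (along x), 16 more than the memo pad's length. No side walls: its load overhangs both long sides, fingers pass beside it down to the desk. The point is the centre of its upper face, 18 mm above the desk; z is up.
- medium_rest_top (a point): Fixed wooden rest, the middle one in length (182 mm overall): a block 44 mm wide (y), 18 high, with a lip 8 mm higher and 8 thick across each end; 166 mm between the lips (along x), 16 more than the calculator's length. No side walls: its load overhangs both long sides, fingers pass beside it down to the desk. The point is the centre of its upper face, 18 mm above the desk; z is up.
- long_rest_top (a point): Fixed wooden rest, the longest (242 mm overall): a block 44 mm wide (y), 18 high, with a lip 8 mm higher and 8 thick across each end; 226 mm between the lips (along x), 16 more than the instrument case's length. No side walls: its load overhangs both long sides, fingers pass beside it down to the desk. The point is the centre of its upper face, 18 mm above the desk; z is up.
- mouse_mid (a point): Bystander: loose black computer mouse, 98 by 58 by 31 mm, lying on the desk beside the work. The point is above the middle of its underside, 15 mm up.
- pen_pot_mid (a point): Bystander: loose dark steel pen pot, 72 mm across, 90 mm high, with pens standing to about 135 mm, beside the work. The point is on its axis, 45 mm above its foot.
Not all that is in view belongs to the job. Of the things shaped like the part that bears cup_mid, the white one is meant.

How it is judged (in metres and radians):
On the way, in this order (a step that is already met when the one before it is completed fails the run):
1. the cup stands released on the coaster (horizontal distance between cup_mid and coaster_top below 0.015 m and z of cup_mid in the frame of coaster_top between 0.03 and 0.036 m and angle between cup_mid's own z axis and vertical below 0.06 rad and linear speed of cup below 0.02 m/s and angular speed of cup below 0.2 rad/s and contact force between the fingers and cup below 0.1 N), for 0.2 s.
2. the memo pad lies released on the shortest rest (horizontal distance between memo_pad_mid and short_rest_top below 0.015 m and z of memo_pad_mid in the frame of short_rest_top between 0.004 and 0.01 m and angle between memo_pad_mid's own z axis and vertical below 0.06 rad and linear speed of memo_pad below 0.02 m/s and angular speed of memo_pad below 0.2 rad/s and contact force between the fingers and memo_pad below 0.1 N and angle between the x axis of memo_pad_mid and the x axis of short_rest_top, either way round below 0.15 rad), for 0.2 s.
3. the calculator lies released on the middle rest (horizontal distance between calculator_mid and medium_rest_top below 0.015 m and z of calculator_mid in the frame of medium_rest_top between 0.006 and 0.012 m and angle between calculator_mid's own z axis and vertical below 0.06 rad and linear speed of calculator below 0.02 m/s and angular speed of calculator below 0.2 rad/s and contact force between the fingers and calculator below 0.1 N and angle between the x axis of calculator_mid and the x axis of medium_rest_top, either way round below 0.15 rad), for 0.2 s.
4. the instrument case lies released on the longest rest (horizontal distance between case_mid and long_rest_top below 0.015 m and z of case_mid in the frame of long_rest_top between 0.012 and 0.018 m and angle between case_mid's own z axis and vertical below 0.06 rad and linear speed of case below 0.02 m/s and angular speed of case below 0.2 rad/s and contact force between the fingers and case below 0.1 N and angle between the x axis of case_mid and the x axis of long_rest_top, either way round below 0.15 rad), for 0.2 s.
At the end, for the whole second after the job is handed in: Cup upright on the coaster, memo pad on the shortest rest, calculator on the middle one, case on the longest: each within 15 mm of its place's centre, 3 mm of its resting height, 0.06 rad of level (flat things: 0.15 rad of the rest's line), released and at rest (all of step 1 and all of step 2 and all of step 3 and all of step 4); the robot touches nothing.
It fails at once if the cup tipped over (angle between cup_mid's own z axis and vertical above 0.6 rad).
It fails at once if the mouse was moved by more than 30 mm (distance of mouse_mid from where it was at the start of the episode above 0.03 m).
It fails at once if the pen pot was moved by more than 30 mm (distance of pen_pot_mid from where it was at the start of the episode above 0.03 m).
It fails at once if the pen pot was tipped (angle between pen_pot_mid's own z axis and vertical above 0.4 rad).
It also fails if it takes over 128 s, if anything falls off the work surface, if the arm or the gripper's body presses on something with over 40 N, if the wrist force passes 120 N, or if a joint passes its speed limit or range.

## Working session

There is one attempt and no reset: what is moved stays moved. The work goes in short steps, Python scripts to look and compute and a tool call to move; the robot and the scene stay as the last step left them, time stands still between calls to the robot, and variables do not carry over. Pictures are saved under pics/ and viewed, and the job is handed in when it is done.

Besides the shell and the picture viewer there is one more tool, called after "Call:" as a command line: name --argument value ..., lists and objects as JSON in quotes. servo_tool: Moves the arm, as the interface text tells. Its arguments: {"type":"object","properties":{"plan":{"type":"array","items":{"type":"array","items":{"type":"array","items":{"type":"number"}}}}},"required":["plan"]}

```bash
ls; mkdir -p pics; python3 - <<'E'
from workcell import ctrl
import cv2
o=ctrl.get_obs();print(o)
for n in("scene","top"):
    im=ctrl.get_image(n);cv2.imwrite(f"pics/{n}0.png",im[:,:,::-1]);c=ctrl.calibration(n);print(n,c)
E
```

```text
pics
{'t': 0.0, 'qpos': array([-1.36696420e+00,  4.23849988e-01,  1.63070556e+00,  1.83687400e-05,
        1.08861169e+00, -1.90168188e-02]), 'qvel': array([ 0.00014674,  0.00091468, -0.00110553,  0.00180669,  0.00019034,
       -0.00149522]), 'joint_torque': array([-1.82964327e-04, -5.44615066e+01, -2.73664802e+01,  6.42064889e-02,
        2.25496525e-02, -1.51299600e-04]), 'ee_pos': array([ 138.0385369 , -609.00042984,  235.88986563]), 'orientation': array([ 1.04452175,  1.30763444, -1.04281865]), 'ft_force': array([-0.32813665,  0.3050214 , -0.82820563]), 'moment': array([-0.00986398,  0.02362821,  0.01249843]), 'width': 87.6967320912738}
scene {'K': array([[412.04057889,   0.        , 246.7799888 ],
       [  0.        , 412.04057889, 189.91923307],
       [  0.        ,   0.        ,   1.        ]]), 'view': array([[-7.66189070e-01,  6.42449986e-01,  1.45713795e-02,
         4.21037590e+02],
       [-3.26902167e-01, -4.09186636e-01,  8.51881019e-01,
         1.11882634e+02],
       [ 5.53253362e-01,  6.47938510e-01,  5.23532621e-01,
        -1.55908162e+03],
       [ 0.00000000e+00,  0.00000000e+00,  0.00000000e+00,
         1.00000000e+00]])}
top {'K': array([[361.70141522,   0.        , 258.1229333 ],
       [  0.        , 361.70141522, 184.43441666],
       [  0.        ,   0.        ,   1.        ]]), 'view': array([[ 1.33142653e-02, -9.99907859e-01, -2.64641924e-03,
        -1.45565913e+01],
       [ 9.84442872e-01,  1.26445153e-02,  1.75249387e-01,
        -5.54281645e+02],
       [-1.75199777e-01, -4.93856540e-03,  9.84520517e-01,
        -1.13146631e+03],
       [ 0.00000000e+00,  0.00000000e+00,  0.00000000e+00,
         1.00000000e+00]])}
```

View pics/scene0.png

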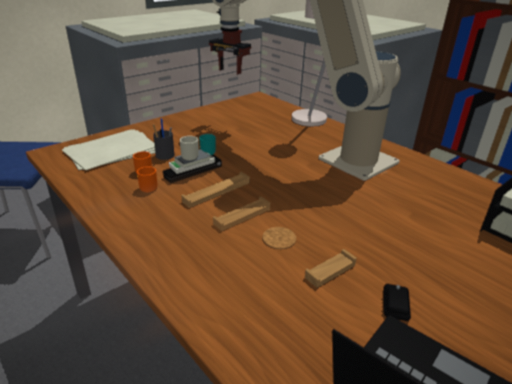

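View pics/top0.png

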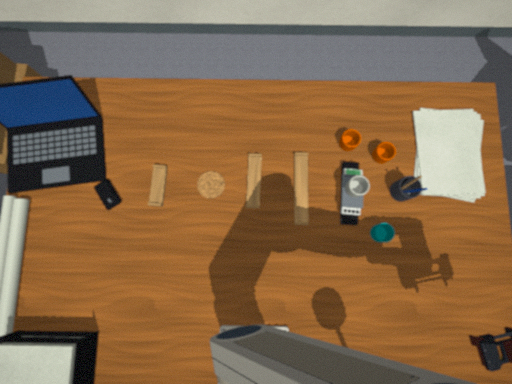

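The scene shows the pile with the white cup at about (190,150), and the teal and orange cups beside it. The top view has the pile at (351,190), the long rest at (302,187), the medium rest at (254,180), the coaster at (211,184), the short rest at (157,185), the mouse at (108,194) and the pot at (405,188). Next I'll take zoomed crops and measure.

```bash
cat > h.py <<'E'
import numpy as np, cv2
from scipy.spatial.transform import Rotation as R
from workcell import ctrl
def look(n,name):
    im=ctrl.get_image(n)[:,:,::-1].copy();cv2.imwrite(f"pics/{name}.png",im);return im
def ray(n,uv):
    c=ctrl.calibration(n);K=c["K"];V=c["view"];Rm=V[:3,:3];t=V[:3,3]
    uv=np.atleast_2d(np.array(uv,float))
    d=np.c_[(uv[:,0]-K[0,2])/K[0,0],-(uv[:,1]-K[1,2])/K[1,1],-np.ones(len(uv))]
    return -Rm.T@t, d@Rm
def toz(n,uv,z):
    o,d=ray(n,uv);s=(z-o[2])/d[:,2];return (o+s[:,None]*d)
def proj(n,P):
    c=ctrl.calibration(n);K=c["K"];V=c["view"]
    p=np.atleast_2d(P)@V[:3,:3].T+V[:3,3]
    return np.c_[K[0,0]*p[:,0]/-p[:,2]+K[0,2],K[1,1]*-p[:,1]/-p[:,2]+K[1,2]]
def crop(im,x0,y0,x1,y1,f,name):
    cv2.imwrite(f"pics/{name}.png",cv2.resize(im[y0:y1,x0:x1],None,fx=f,fy=f,interpolation=cv2.INTER_CUBIC))
E
python3 - <<'E'
from h import *
t=cv2.imread("pics/top0.png");s=cv2.imread("pics/scene0.png")
crop(t,320,120,440,250,5,"c1");crop(s,120,110,290,250,4.5,"c2");crop(t,90,130,330,240,3.3,"c3")
hsv=cv2.cvtColor(t,cv2.COLOR_BGR2HSV)
for u,v in[(302,170),(302,205),(254,165),(157,185),(211,184),(280,170),(130,185),(211,150),(254,200),(240,200)]:print((u,v),hsv[v,u])
E
```

```text
(302, 170) [ 18 132 187]
(302, 205) [ 17 127 207]
(254, 165) [ 18 122 193]
(157, 185) [ 18 124 189]
(211, 184) [ 17 142 185]
(280, 170) [ 15 178 179]
(130, 185) [ 15 180 160]
(211, 150) [ 14 174 154]
(254, 200) [ 19 121 114]
(240, 200) [ 15 174 160]
```

View pics/c1.png

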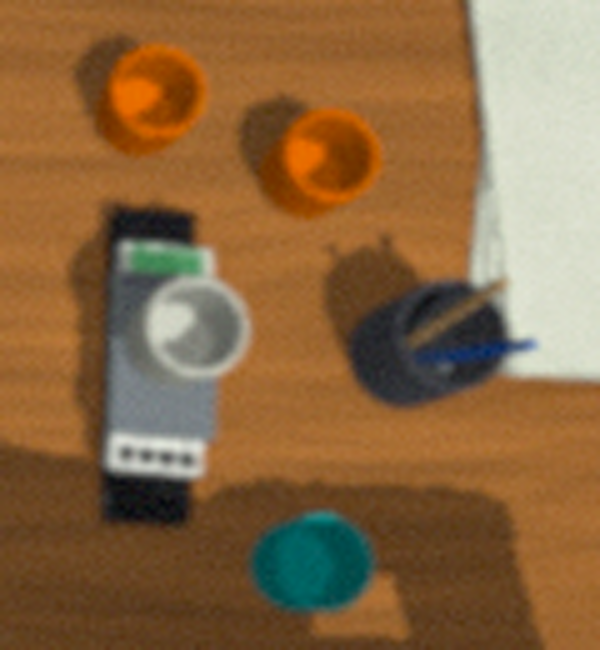

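View pics/c2.png

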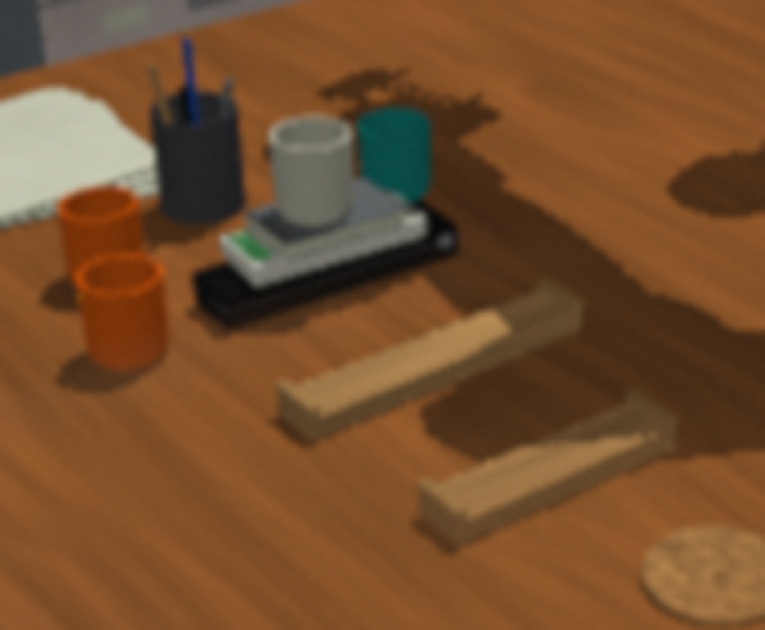

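View pics/c3.png

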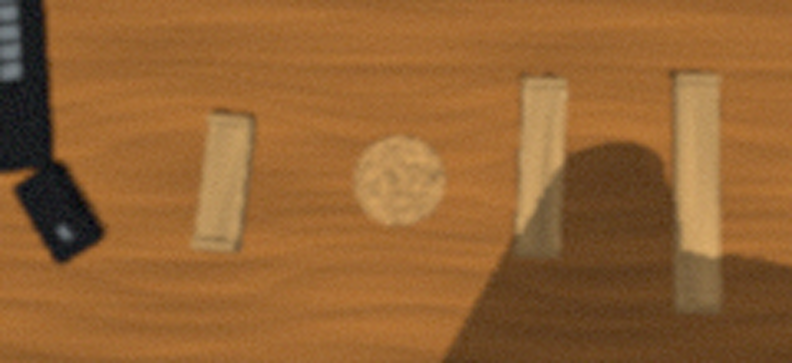

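```bash
python3 - <<'E'
from h import *
for n in("top","scene"):print(n,ray(n,[[0,0]])[0].round())
t=cv2.imread("pics/top0.png")
S=4
b=cv2.resize(t,None,fx=S,fy=S,interpolation=cv2.INTER_CUBIC);b=cv2.GaussianBlur(b,(0,0),2)
hsv=cv2.cvtColor(b,cv2.COLOR_BGR2HSV)
def rep(name,m,box,z):
    mm=np.zeros_like(m);x0,y0,x1,y1=[S*k for k in box];mm[y0:y1,x0:x1]=m[y0:y1,x0:x1]
    cs,_=cv2.findContours(mm,cv2.RETR_EXTERNAL,cv2.CHAIN_APPROX_NONE);c=max(cs,key=cv2.contourArea)
    p=(c[:,0,:]+0.5)/S-0.5
    w=toz("top",p,z)[:,:2].astype(np.float32)
    r=cv2.minAreaRect(w);(cx,cy),(a,bb),th=r
    if a<bb:th+=90
    th=(th+90)%180-90
    (ex,ey),er=cv2.minEnclosingCircle(w)
    print(name,"rect c",np.round((cx,cy),1),"size",np.round((a,bb),1),"ang",round(th,1),"| circ",np.round((ex,ey,2*er),1))
    return mm
wood=((hsv[...,1]<153)&(hsv[...,0]>13)&(hsv[...,0]<23)&(hsv[...,2]>60)).astype(np.uint8)*255
rep("short",wood,(135,155,180,215),18);rep("coaster",wood,(190,160,232,208),6)
rep("med",wood,(238,140,272,220),18);rep("long",wood,(285,140,320,235),18)
white=((hsv[...,1]<60)&(hsv[...,2]>125)).astype(np.uint8)*255
dark=((hsv[...,2]<60)).astype(np.uint8)*255
pile=((hsv[...,1]<110)|(hsv[...,2]<45)).astype(np.uint8)*255
cv2.imwrite("pics/m1.png",cv2.resize(np.hstack([m[120*S:250*S,320*S:440*S] for m in(white,pile,wood)]),None,fx=.5,fy=.5))
cv2.imwrite("pics/m2.png",wood[130*S:240*S,130*S:330*S])
E
```

```text
top [ 348.  -13. 1211.]
scene [1222.  785.  715.]
short rect c [554.8 329.9] size [ 52.  143.8] ang -3.6 | circ [554.4 332.6 146.1]
coaster rect c [560.7 154. ] size [93.7 92.5] ang 25.4 | circ [560.8 154.3  96. ]
med rect c [574.7   8.1] size [ 50.5 190.8] ang -1.8 | circ [575.3   7.6 192.2]
long rect c [ 551.2 -150.2] size [250.1  52.1] ang 0.2 | circ [ 551.1 -150.8  251.6]
```

View pics/m1.png

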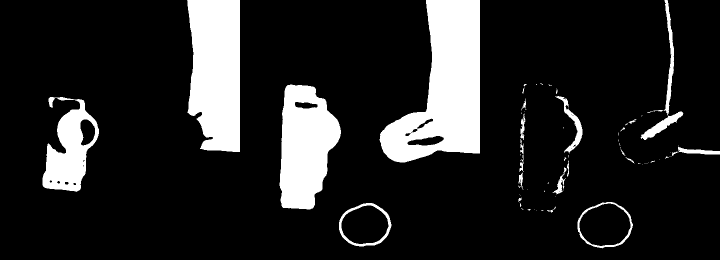

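View pics/m2.png

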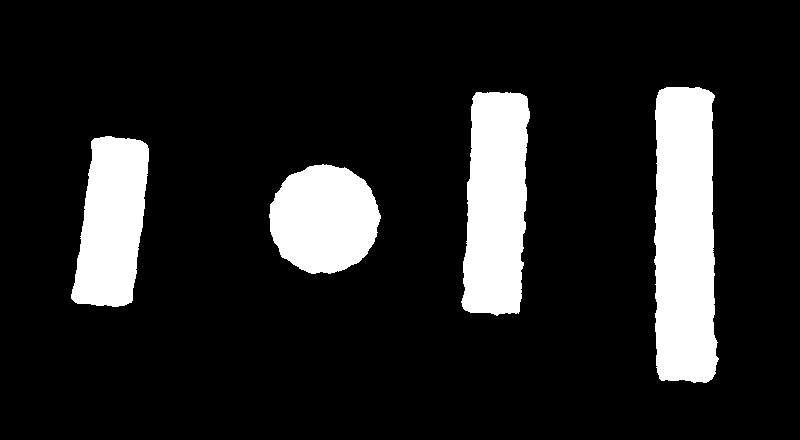

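```bash
cat >> h.py <<'E'
def tri(ut,us):
    o1,d1=ray("top",ut);o2,d2=ray("scene",us);d1=d1[0]/np.linalg.norm(d1);d2=d2[0]/np.linalg.norm(d2)
    s=np.linalg.lstsq(np.c_[d1,-d2],o2-o1,rcond=None)[0]
    a=o1+s[0]*d1;b=o2+s[1]*d2;return (a+b)/2,np.linalg.norm(a-b)
def C(p,x0,y0,f):return (np.array(p,float)+.5)/f+[x0,y0]-.5
E
python3 - <<'E'
from h import *
f=lambda p:C(p,320,120,5)
print("cup rim top",toz("top",f([[196,327]]),128), "tri",tri(f([[196,327]]),C([[311,134]],120,110,4.5)))
cu=toz("top",f([[196-52,327],[196+52,327],[196,327-52],[196,327+52]]),128);print(cu.round())
def quad(n,p,z):
    w=toz("top",f(p),z)[:,:2];fl,fr,nl,nr=w
    a=((fl+fr)-(nl+nr))/2
    print(n,"c",w.mean(0).round(1),"L",np.linalg.norm(a).round(1),"W",np.linalg.norm(fl-fr).round(1),np.linalg.norm(nl-nr).round(1),"ang",np.degrees(np.arctan2(a[1],a[0])).round(1))
quad("case",[[113,213],[192,215],[105,520],[186,520]],30)
quad("calc",[[118,243],[215,247],[106,472],[203,476]],48)
quad("pad",[[115,272],[217,276],[108,436],[214,440]],62)
for nm,p,z in(("pot rim",[450,337],90),("teal",[315,562],66),("or1",[157,93],66),("or2",[332,157],66)):print(nm,toz("top",f([p]),z).round())
print(R.from_rotvec(ctrl.get_obs()["orientation"]).as_matrix().round(3))
E
```

```text
cup rim top [[ 542.5367802  -313.58619007  128.        ]] tri (array([ 543.54982539, -314.63226692,  126.72772015]), np.float64(1.9949988126703706))
[[ 542. -282.  128.]
 [ 543. -345.  128.]
 [ 575. -315.  128.]
 [ 511. -312.  128.]]
case c [ 534.5 -308.9] L 204.8 W 52.9 52.6 ang -3.1
calc c [ 536. -312.] L 151.5 W 63.7 62.3 ang -4.8
pad c [ 535.6 -310.4] L 107.1 W 66.0 67.5 ang -3.6
pot rim [[ 545. -483.   90.]]
teal [[ 405. -400.   66.]]
or1 [[ 710. -311.   66.]]
or2 [[ 668. -424.   66.]]
[[-0.     0.975  0.221]
 [ 0.001  0.221 -0.975]
 [-1.     0.    -0.001]]
```

```bash
cat >> h.py <<'E'
def plan(x,y,z,head=None):
    o=ctrl.get_obs();M=R.from_rotvec(o["orientation"]).as_matrix()
    d=(np.array([x,y,z])-o["ee_pos"])/10
    if head is None:Md=M
    else:
        h=np.radians(head);Y=np.array([np.cos(h),np.sin(h),0]);X=np.array([0,0,-1.]);Md=np.c_[X,Y,np.cross(X,Y)]
    rv=R.from_matrix(M.T@Md).as_rotvec()
    print("t",round(o["t"],2),"at",o["ee_pos"].round(1),"w",round(float(o["width"]),1),"F",o["ft_force"].round(1),"| shift",(M.T@d).round(2),"turn",rv.round(3))
E
python3 -c "
from h import *
plan(543,-314,190,-3.6)"
```

```text
t 0.1 at [ 138.  -609.1  236. ] w 88.0 F [-0.3 -0.7 -0. ] | shift [  4.63  46.02 -19.82] turn [ 0.286 -0.001  0.   ]
```

Call:
servo_tool --plan '[[[0,2,-0.9,0.05,0,0,8.78],[0,5.5,-2.4,0.1,0,0,8.78],[0,9,-3.9,0.15,0,0,8.78],[0,12.5,-5.4,0.2,0,0,8.78],[0,16,-6.9,0.286,0,0,8.78],[0,19.5,-8.4,0.286,0,0,8.78],[0,23,-9.9,0.286,0,0,8.78],[0,26.5,-11.4,0.286,0,0,8.78]]]'

```text
t: 0.77
ee_pos: [372.5, -438.3, 236.4]
orientation: [1.256, 1.179, -1.256]
ft_force: [0.3, -0.3, -0.1]
width: 88.0
```

```bash
python3 -c "
from h import *
plan(543,-314,190,-3.6)"
```

```text
t 0.77 at [ 372.5 -438.3  236.4] w 88.0 F [ 0.3 -0.3 -0.1] | shift [  4.64  16.23 -13.49] turn [-0.001 -0.     0.   ]
```

Call:
servo_tool --plan '[[[0.5,3.0,-2.5,0,0,0,8.78],[1,5.5,-4.6,0,0,0,8.78],[2,8.3,-6.9,0,0,0,8.78],[3,11,-9.2,0,0,0,8.78],[4,13.7,-11.4,0,0,0,8.78],[4.64,15.6,-13,0,0,0,8.78],[4.64,16.27,-13.5,0,0,0,8.78],[4.64,16.27,-13.5,0,0,0,8.78]]]'

```text
t: 1.43
ee_pos: [543.3, -313.9, 189.5]
orientation: [1.254, 1.181, -1.254]
ft_force: [-0.2, -0.8, -0.9]
width: 87.9
```

```bash
python3 -c "
from h import *
plan(543,-314,93,-3.6)
t=look('top','t1');s=look('scene','s1');crop(t,300,110,450,250,4,'t1c');crop(s,100,70,270,230,3.6,'s1c')"
```

```text
t 1.43 at [ 543.3 -313.9  189.5] w 87.9 F [-0.2 -0.8 -0.9] | shift [ 9.65 -0.02  0.02] turn [ 0.002 -0.001  0.001]
```

View pics/s1c.png

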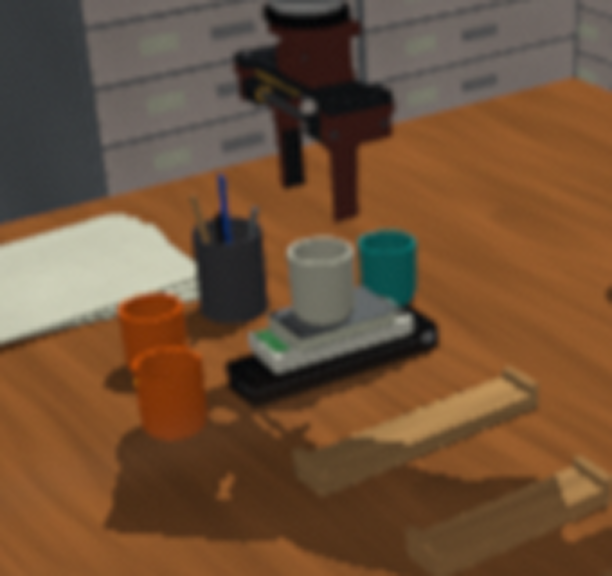

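View pics/t1c.png

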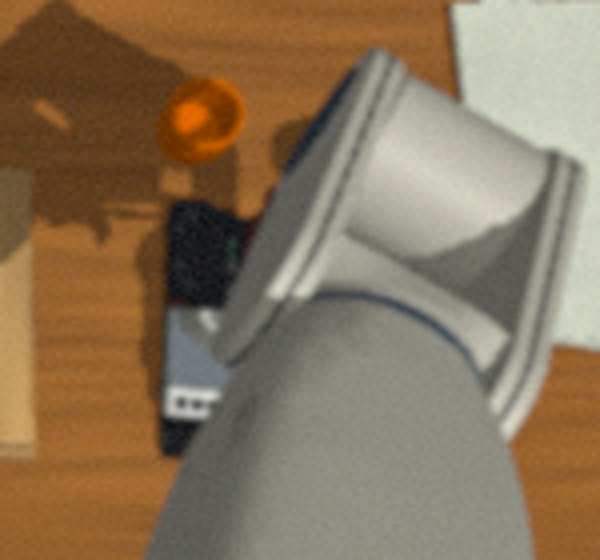

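The gripper is above the cup, with its tips at about (290,185) and (345,217) in the scene crop. Before going down I'll check how the TCP projects.

```bash
python3 -c "
from h import *
print((proj('scene',[[543,-314-44,175.5],[543,-314+44,175.5],[543,-314,128],[543,-314,62]])-[100,70])*3.6)"
```

```text
[[292.51127488 187.40738683]
 [344.98937651 216.83450923]
 [321.21536012 248.93641262]
 [325.22513338 311.68932356]]
```

Call:
servo_tool --plan '[[[2,0,0,0,0,0,8.78],[4,0,0,0,0,0,8.78],[6,0,0,0,0,0,8.78],[8,0,0,0,0,0,8.78],[9.2,0,0,0,0,0,8.78],[9.65,0,0,0,0,0,8.0],[9.65,0,0,0,0,0,7.0],[9.65,0,0,0,0,0,6.6]]]'

```text
t: 2.2
ee_pos: [542.3, -316.1, 94.6]
orientation: [1.256, 1.177, -1.256]
ft_force: [-0.4, -0.0, 0.7]
width: 71.1
```

Call:
servo_tool --plan '[[[0,0,0,0,0,0,6.3],[0,0,0,0,0,0,6.0],[0,0,0,0,0,0,5.7],[0,0,0,0,0,0,5.5],[0,0,0,0,0,0,5.5],[0,0,0,0,0,0,5.5]]]'

```text
t: 2.7
ee_pos: [543.1, -315.6, 95.0]
orientation: [1.255, 1.177, -1.255]
ft_force: [0.2, 1.3, 5.6]
width: 60.7
```

```bash
python3 -c "
from h import *
plan(543,-314,200,-3.6)"
```

```text
t 2.7 at [ 543.1 -315.6   95. ] w 60.7 F [0.2 1.3 5.6] | shift [-10.5    0.    -0.15] turn [-0.     0.001 -0.002]
```

Call:
servo_tool --plan '[[[-0.3,0,0,0,0,0,5.2],[-0.8,0,0,0,0,0,5.2],[-1.5,0,0,0,0,0,5.2],[-2.5,0,0,0,0,0,5.2],[-3.5,0,0,0,0,0,5.2],[-4.2,0,0,0,0,0,5.2],[-4.5,0,0,0,0,0,5.2],[-4.5,0,0,0,0,0,5.2]]]'

```text
t: 3.37
ee_pos: [542.9, -315.7, 140.2]
orientation: [1.256, 1.176, -1.255]
ft_force: [0.5, 0.7, -1.1]
width: 60.4
```

```bash
python3 -c "
from h import *
plan(560.5,154,160,0)
t=look('top','t2');s=look('scene','s2');crop(t,300,110,450,250,4,'t2c');crop(s,100,70,270,230,3.6,'s2c')"
```

```text
t 3.37 at [ 542.9 -315.7  140.2] w 60.4 F [ 0.5  0.7 -1.1] | shift [ -2.03  -1.21 -46.99] turn [-0.063  0.001 -0.002]
```

View pics/s2c.png

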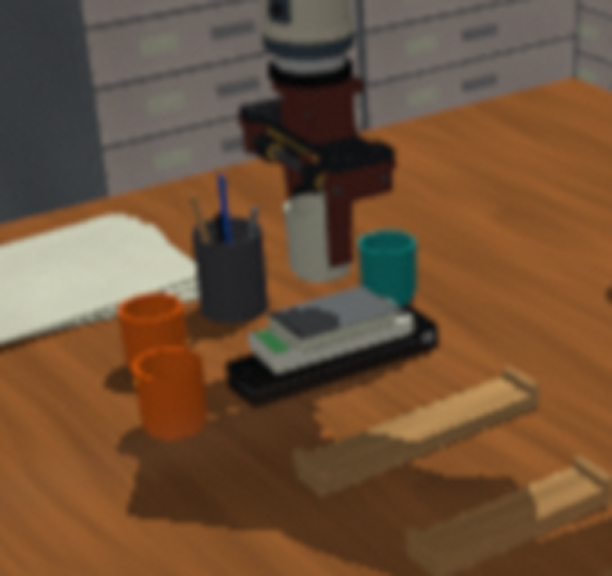

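Call:
servo_tool --plan '[[[0,0,-0.8,0,0,0,5.2],[0,-0.1,-2.4,0,0,0,5.2],[0,-0.2,-4.8,-0.02,0,0,5.2],[0,-0.3,-7.8,-0.03,0,0,5.2],[0,-0.4,-10.8,-0.04,0,0,5.2],[0,-0.5,-13.8,-0.05,0,0,5.2],[0,-0.6,-16.8,-0.06,0,0,5.2],[0,-0.7,-19.8,-0.063,0,0,5.2]]]'

```text
t: 4.13
ee_pos: [546.9, -114.5, 138.4]
orientation: [1.209, 1.211, -1.209]
ft_force: [0.2, 0.6, -1.4]
width: 60.7
```

Call:
servo_tool --plan '[[[0,0,-3,0,0,0,5.2],[0,0,-6,0,0,0,5.2],[0,0,-9,0,0,0,5.2],[0,0,-12,0,0,0,5.2],[0,0,-15,0,0,0,5.2],[0,0,-18,0,0,0,5.2],[0,0,-20.5,0,0,0,5.2],[0,0,-22.5,0,0,0,5.2]]]'

```text
t: 4.8
ee_pos: [546.4, 110.7, 138.4]
orientation: [1.208, 1.211, -1.209]
ft_force: [0.5, -0.2, -1.7]
width: 60.3
```

```bash
python3 -c "
from h import *
plan(560.7,154.4,80,0)"
```

```text
t 4.8 at [546.4 110.7 138.4] w 60.3 F [ 0.5 -0.2 -1.7] | shift [ 5.84  1.45 -4.37] turn [ 0.001 -0.     0.001]
```

Call:
servo_tool --plan '[[[1,0.6,-1.8,0,0,0,5.2],[2.2,1.1,-3.2,0,0,0,5.2],[3.5,1.45,-4.2,0,0,0,5.2],[4.8,1.45,-4.37,0,0,0,5.2],[5.5,1.45,-4.37,0,0,0,5.2],[5.84,1.45,-4.37,0,0,0,5.2],[5.84,1.45,-4.37,0,0,0,5.2]]]'

```text
t: 5.38
ee_pos: [561.1, 150.8, 79.3]
orientation: [1.208, 1.21, -1.212]
ft_force: [0.5, -0.2, -2.3]
width: 60.7
```

```bash
python3 -c "
from h import *
plan(560.7,154.4,40,0)
s=look('scene','s3');crop(s,200,150,330,280,4,'s3c')"
```

```text
t 5.38 at [561.1 150.8  79.3] w 60.7 F [ 0.5 -0.2 -2.3] | shift [ 3.93 -0.03 -0.36] turn [-0.001  0.001  0.002]
```

View pics/s3c.png

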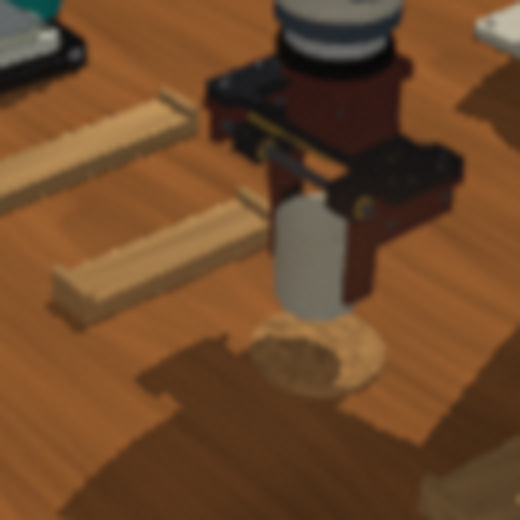

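Call:
servo_tool --plan '[[[1,-0.03,-0.2,0,0,0,5.2],[2,-0.03,-0.36,0,0,0,5.2],[2.8,-0.03,-0.36,0,0,0,5.2],[3.3,-0.03,-0.36,0,0,0,5.2],[3.6,-0.03,-0.36,0,0,0,5.2],[3.75,-0.03,-0.36,0,0,0,5.2],[3.75,-0.03,-0.36,0,0,0,5.2]]]'

```text
t: 6.02
ee_pos: [561.9, 154.9, 42.5]
orientation: [1.209, 1.209, -1.21]
ft_force: [-0.8, -0.8, -1.1]
width: 60.1
```

```bash
python3 -c "
from h import *
plan(560.7,154.4,39,0)
s=look('scene','s4');crop(s,200,150,330,280,4,'s4c')"
```

```text
t 6.02 at [561.9 154.9  42.5] w 60.1 F [-0.8 -0.8 -1.1] | shift [ 0.35 -0.12  0.05] turn [-0.     0.     0.001]
```

View pics/s4c.png

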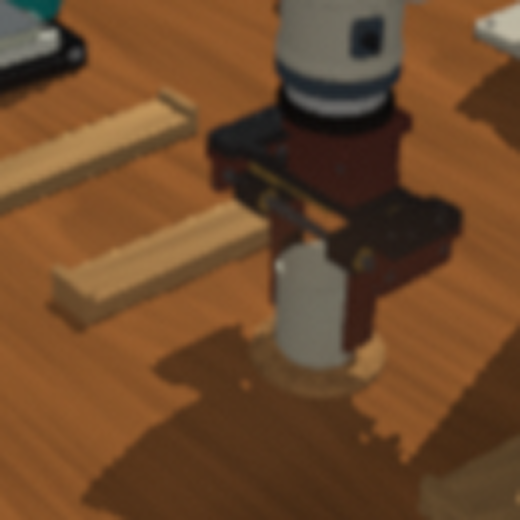

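Call:
servo_tool --plan '[[[0.1,0,0,0,0,0,5.2],[0.2,0,0,0,0,0,5.2],[0.28,0,0,0,0,0,5.2],[0.35,0,0,0,0,0,5.2],[0.35,0,0,0,0,0,5.2]]]'

```text
t: 6.48
ee_pos: [562.0, 155.0, 39.4]
orientation: [1.209, 1.209, -1.209]
ft_force: [-0.1, -0.0, -2.8]
width: 59.9
```

```bash
python3 -c "
from h import *
plan(560.7,154.4,39,0)
s=look('scene','s5');crop(s,200,150,330,280,4,'s5c')"
```

```text
t 6.48 at [562.  155.   39.4] w 59.9 F [-0.1 -0.  -2.8] | shift [ 0.04 -0.13  0.06] turn [-0. -0.  0.]
```

View pics/s5c.png

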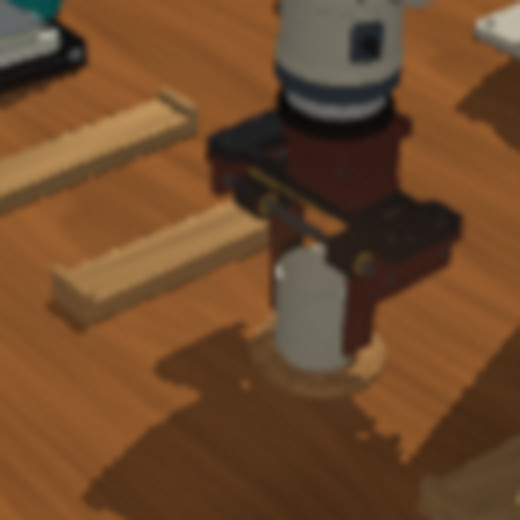

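Call:
servo_tool --plan '[[[0.1,0,0,0,0,0,5.2],[0.1,0,0,0,0,0,5.2],[0.2,0,0,0,0,0,5.2],[0.2,0,0,0,0,0,5.2]]]'

```text
t: 6.87
ee_pos: [562.4, 155.2, 38.9]
orientation: [1.21, 1.209, -1.209]
ft_force: [-5.0, -0.5, 14.0]
width: 60.7
```

```bash
python3 -c "
from h import *
plan(560.7,154.4,39,0)"
```

```text
t 6.87 at [562.4 155.2  38.9] w 60.7 F [-5.  -0.5 14. ] | shift [-0.01 -0.17  0.08] turn [-0.    -0.    -0.001]
```

Call:
servo_tool --plan '[[[-0.08,0,0,0,0,0,5.2],[-0.1,0,0,0,0,0,6.1],[-0.1,0,0,0,0,0,6.4],[-0.1,0,0,0,0,0,6.8],[-0.1,0,0,0,0,0,7.4],[-0.1,0,0,0,0,0,8.2],[-0.1,0,0,0,0,0,8.78],[-0.1,0,0,0,0,0,8.78]]]'

```text
t: 7.53
ee_pos: [562.0, 155.0, 38.2]
orientation: [1.209, 1.209, -1.21]
ft_force: [-0.3, -0.8, -0.0]
width: 86.8
```

Call:
servo_tool --plan '[[[-0.5,0,0,0,0,0,8.78],[-1.5,0,0,0,0,0,8.78],[-3.5,0,0,0,0,0,8.78],[-6,0,0,0,0,0,8.78],[-9,0,0,0,0,0,8.78],[-12,0,0,0,0,0,8.78],[-12,0,2,0,0,0,8.78],[-12,0,5,0,0,0,8.78]]]'

```text
t: 8.2
ee_pos: [563.9, 106.5, 161.9]
orientation: [1.211, 1.207, -1.202]
ft_force: [-1.3, -0.3, -1.1]
width: 88.1
```

```bash
python3 -c "
from h import *
plan(535.6,-311,120,-3.6)
s=look('scene','s6');crop(s,120,110,330,280,3.6,'s6c')"
```

```text
t 8.2 at [563.9 106.5 161.9] w 88.1 F [-1.3 -0.3 -1.1] | shift [ 4.11 -2.97 41.75] turn [ 0.066 -0.002 -0.006]
```

View pics/s6c.png

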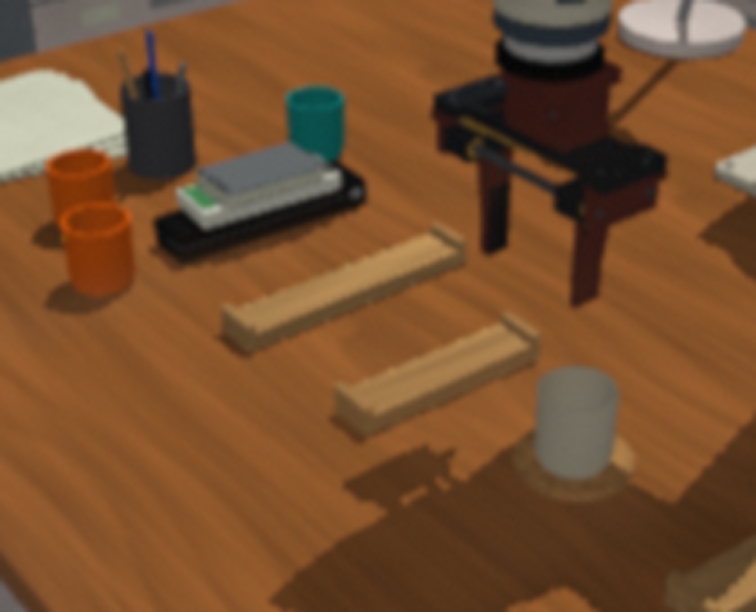

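The cup stands upright on the coaster, at about (575,425) in the crop, with its foot inside the ellipse. Next I'll measure the pile from above now that the pad is uncovered.

```bash
python3 -c "
from h import *
t=look('top','t6');crop(t,330,140,380,240,6,'t6c');crop(t,140,140,270,225,5,'t6d')"
```

```text
(no output)
```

View pics/t6c.png

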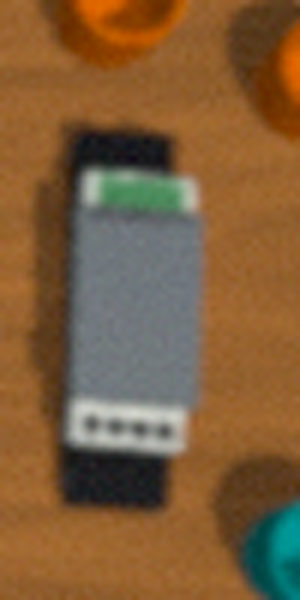

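View pics/t6d.png

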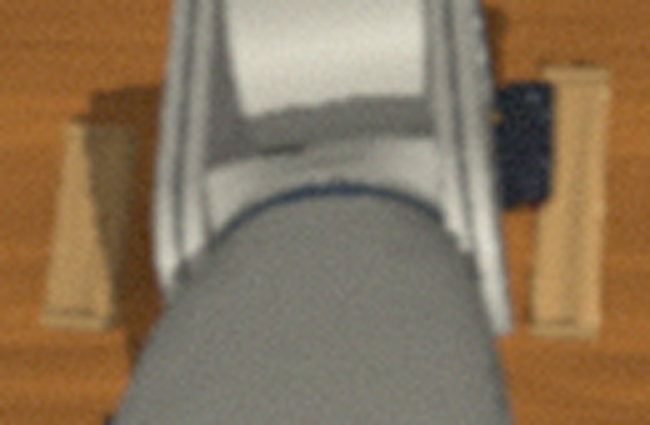

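```bash
cat >>h.py <<'E'
def quad(n,p,z,x0,y0,f):
    w=toz("top",C(p,x0,y0,f),z)[:,:2];fl,fr,nl,nr=w
    a=((fl+fr)-(nl+nr))/2
    print(n,"c",w.mean(0).round(1),"L",np.linalg.norm(a).round(1),"W",np.linalg.norm(fl-fr).round(1),np.linalg.norm(nl-nr).round(1),"ang",np.degrees(np.arctan2(a[1],a[0])).round(1))
E
python3 -c "
from h import *
quad('pad',[[80,207],[202,212],[70,403],[195,408]],62,330,140,6)
quad('calc',[[82,170],[197,176],[66,448],[184,453]],48,330,140,6)
quad('case',[[78,130],[170,134],[64,505],[166,508]],30,330,140,6)
plan(534,-311,120,-3)"
```

```text
pad c [ 535.5 -310.6] L 106.7 W 65.8 66.3 ang -4.3
calc c [ 535.9 -311.8] L 153.0 W 62.9 63.1 ang -4.8
case c [ 535.2 -309.3] L 208.9 W 51.3 55.2 ang -3.1
t 8.3 at [562.2 102.6 160. ] w 88.1 F [ 0.1 -0.5 -0.2] | shift [ 4.01 -2.73 41.36] turn [ 0.05   0.    -0.002]
```

Call:
servo_tool --plan '[[[0,-0.2,2,0.0,0,0,8.78],[0,-0.5,5.5,0.02,0,0,8.78],[0,-0.8,9.3,0.04,0,0,8.78],[0,-1.1,13.1,0.06,0,0,8.78],[0,-1.4,16.9,0.073,0,0,8.78],[0,-1.7,20.7,0.073,0,0,8.78],[0,-2,24.5,0.073,0,0,8.78],[0,-2.3,28.3,0.073,0,0,8.78]]]'

```text
t: 8.97
ee_pos: [538.8, -179.4, 159.0]
orientation: [1.263, 1.173, -1.263]
ft_force: [1.6, 1.3, 0.2]
width: 87.5
```

```bash
python3 -c "
from h import *
plan(535.5,-310.6,100,-4.3)"
```

```text
t 8.97 at [ 538.8 -179.4  159. ] w 87.5 F [1.6 1.3 0.2] | shift [ 5.9   0.62 13.11] turn [ 0.002 -0.    -0.001]
```

Call:
servo_tool --plan '[[[0.5,0.2,3.5,0,0,0,8.78],[1.5,0.4,6.5,0,0,0,8.78],[2.5,0.5,9.5,0,0,0,8.78],[4,0.6,11.8,0,0,0,8.78],[5.2,0.6,12.8,0,0,0,8.78],[5.9,0.62,13.11,0,0,0,8.78],[5.9,0.62,13.11,0,0,0,8.78],[5.9,0.62,13.11,0,0,0,8.78]]]'

```text
t: 9.63
ee_pos: [535.4, -307.8, 99.1]
orientation: [1.263, 1.176, -1.263]
ft_force: [0.0, -0.2, -0.1]
width: 88.0
```

```bash
python3 -c "
from h import *
plan(535.5,-310.6,53,-4.3)"
```

```text
t 9.63 at [ 535.4 -307.8   99.1] w 88.0 F [ 0.  -0.2 -0.1] | shift [4.61 0.03 0.28] turn [ 0.002 -0.001  0.001]
```

Call:
servo_tool --plan '[[[1,0.03,0.15,0,0,0,8.78],[2,0.03,0.15,0,0,0,8.78],[3,0.03,0.15,0,0,0,8.78],[4,0.03,0.15,0,0,0,8.78],[4.4,0.03,0.15,0,0,0,8.78],[4.6,0.03,0.15,0,0,0,8.78],[4.6,0.03,0.15,0,0,0,8.78],[4.6,0.03,0.15,0,0,0,8.5]]]'

```text
t: 10.3
ee_pos: [535.9, -310.8, 53.3]
orientation: [1.263, 1.174, -1.263]
ft_force: [-0.1, -0.4, 0.8]
width: 85.7
```

```bash
python3 -c "
from h import *
plan(535.5,-310.6,53,-4.3)
s=look('scene','s7');crop(s,120,100,240,200,5,'s7c')"
```

```text
t 10.3 at [ 535.9 -310.8   53.3] w 85.7 F [-0.1 -0.4  0.8] | shift [ 0.03 -0.04 -0.02] turn [ 0.002  0.    -0.   ]
```

View pics/s7c.png

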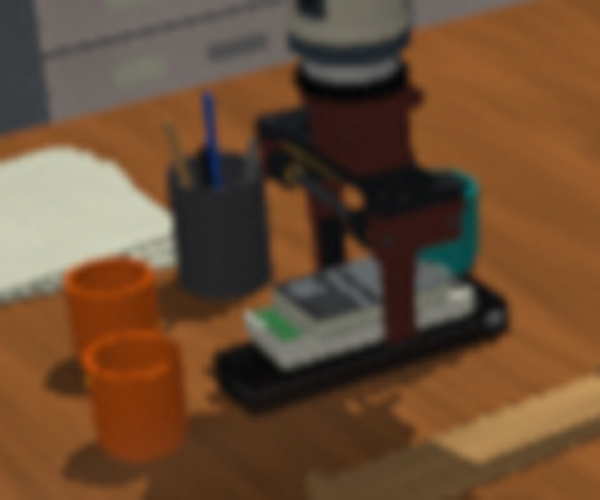

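The fingers straddle the pad, with the near finger at (400,290), and the body is clear of the pot. Now closing.

Call:
servo_tool --plan '[[[0,0,0,0,0,0,7.8],[0,0,0,0,0,0,7.2],[0,0,0,0,0,0,6.8],[0,0,0,0,0,0,6.6],[0,0,0,0,0,0,6.4],[0,0,0,0,0,0,6.2],[0,0,0,0,0,0,6.0],[0,0,0,0,0,0,6.0]]]'

```text
t: 11.02
ee_pos: [535.9, -311.0, 53.7]
orientation: [1.263, 1.173, -1.263]
ft_force: [-0.8, -0.9, 4.0]
width: 65.6
```

Call:
servo_tool --plan '[[[-0.2,0,0,0,0,0,5.8],[-0.5,0,0,0,0,0,5.8],[-1,0,0,0,0,0,5.8],[-2,0,0,0,0,0,5.8],[-3.5,0,0,0,0,0,5.8],[-5.2,0,0,0,0,0,5.8],[-6.6,0,0,0,0,0,5.8],[-7,0,0,0,0,0,5.8]]]'

```text
t: 11.68
ee_pos: [537.1, -311.4, 126.4]
orientation: [1.263, 1.17, -1.261]
ft_force: [0.9, -0.2, -1.1]
width: 66.0
```

```bash
python3 -c "
from h import *
plan(555,331,120,-3.6)
s=look('scene','s8');crop(s,120,60,260,180,5,'s8c');t=look('top','t8');crop(t,320,130,440,240,5,'t8c')"
```

```text
t 11.68 at [ 537.1 -311.4  126.4] w 66.0 F [ 0.9 -0.2 -1.1] | shift [  0.52  -2.91 -64.2 ] turn [-0.01   0.002 -0.004]
```

View pics/s8c.png

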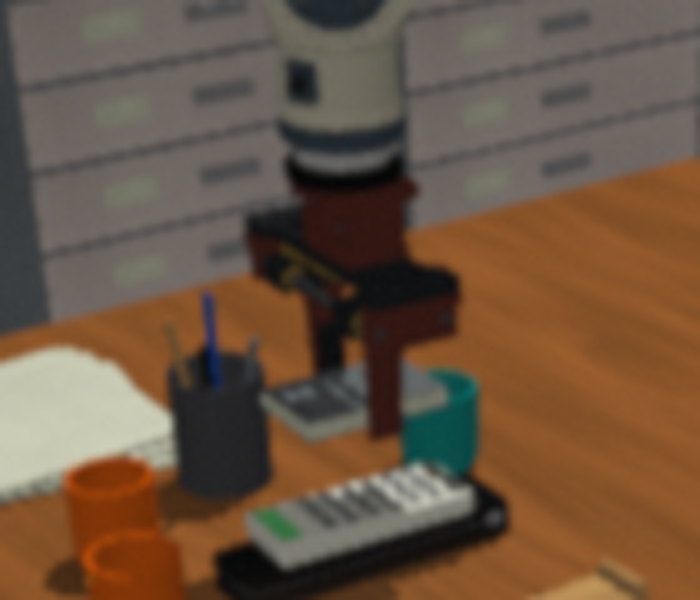

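View pics/t8c.png

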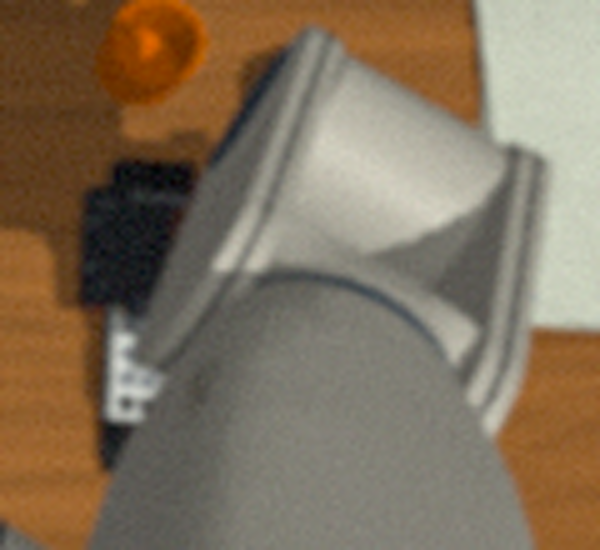

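Pad lifted level, with the calculator left on the case. Carrying it to the short rest.

Call:
servo_tool --plan '[[[-0.4,0,-1,0,0,0,5.8],[-1,-0.1,-3,0,0,0,5.8],[-1.5,-0.3,-6,0,0,0,5.8],[-2,-0.4,-9.3,0,0,0,5.8],[-2,-0.6,-12.6,-0.01,0,0,5.8],[-2,-0.7,-15.9,-0.01,0,0,5.8],[-2,-0.9,-19.2,-0.01,0,0,5.8],[-2,-1,-22.5,-0.01,0,0,5.8]]]'

```text
t: 12.45
ee_pos: [541.0, -83.3, 142.6]
orientation: [1.255, 1.18, -1.257]
ft_force: [0.3, 0.4, -1.7]
width: 65.9
```

Call:
servo_tool --plan '[[[0,-0.2,-3.3,0,0,0,5.8],[0,-0.4,-6.6,0,0,0,5.8],[0,-0.5,-9.9,0,0,0,5.8],[0,-0.7,-13.2,0,0,0,5.8],[0,-0.8,-16.5,0,0,0,5.8],[0,-1,-19.8,0,0,0,5.8],[0,-1.1,-23.1,0,0,0,5.8],[0,-1.2,-26.4,0,0,0,5.8]]]'

```text
t: 13.12
ee_pos: [545.5, 180.6, 142.5]
orientation: [1.254, 1.18, -1.257]
ft_force: [0.3, -0.4, -1.2]
width: 65.6
```

```bash
python3 -c "
from h import *
plan(554.8,331.3,140,-3.6)"
```

```text
t 13.12 at [545.5 180.6 142.5] w 65.6 F [ 0.3 -0.4 -1.2] | shift [  0.24  -0.02 -15.1 ] turn [-0.     0.001  0.002]
```

Call:
servo_tool --plan '[[[0,0,-3.2,0,0,0,5.8],[0,0,-6.4,0,0,0,5.8],[0,0,-9.4,0,0,0,5.8],[0,0,-12,0,0,0,5.8],[1,0,-14,0,0,0,5.8],[2.5,0,-15.1,0,0,0,5.8],[4,0,-15.1,0,0,0,5.8],[5.5,0,-15.1,0,0,0,5.8]]]'

```text
t: 13.78
ee_pos: [555.0, 330.5, 86.8]
orientation: [1.253, 1.18, -1.256]
ft_force: [0.3, -1.5, -1.4]
width: 66.0
```

Call:
servo_tool --plan '[[[0.7,0,0,0,0,0,5.8],[1,0,0,0,0,0,5.8],[1,0,0,0,0,0,5.8]]]'

```text
t: 14.03
ee_pos: [555.6, 329.1, 77.4]
orientation: [1.254, 1.179, -1.258]
ft_force: [0.1, -0.1, -0.9]
width: 65.5
```

```bash
python3 -c "
from h import *
plan(554.8,331.3,23.5,-3.6)
s=look('scene','s9');crop(s,270,170,400,300,4.6,'s9c')"
```

```text
t 14.03 at [555.6 329.1  77.4] w 65.5 F [ 0.1 -0.1 -0.9] | shift [ 5.39 -0.08 -0.22] turn [-0.     0.001  0.002]
```

View pics/s9c.png

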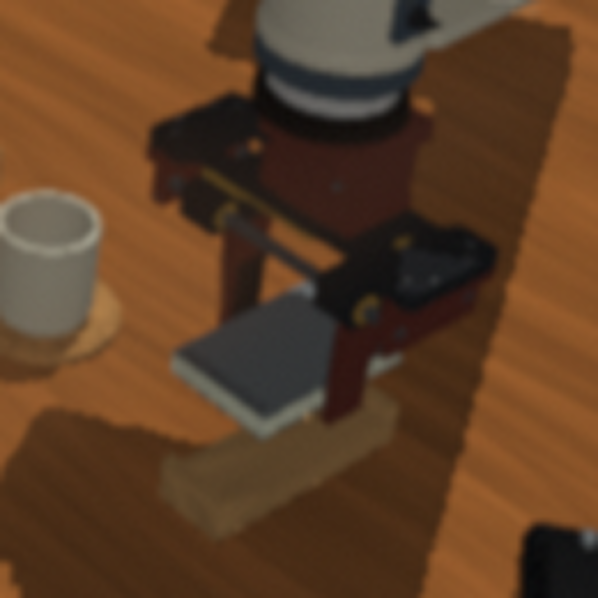

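```bash
cat >>h.py <<'E'
def box(cx,cy,ang,L,W,z):
    a=np.radians(ang);c,s=np.cos(a),np.sin(a)
    return np.array([[cx+c*u-s*v,cy+s*u+c*v,z] for u,v in((L/2,W/2),(L/2,-W/2),(-L/2,-W/2),(-L/2,W/2))])
def overlay(im,n,boxes,col=(255,0,255),f=1,x0=0,y0=0):
    for b in boxes:
        p=((proj(n,b)-[x0,y0]+.5)*f-.5)
        cv2.polylines(im,[(p*16).round().astype(int)],True,col,1,cv2.LINE_AA,4)
E
python3 - <<'E'
from h import *
s0=cv2.imread("pics/scene0.png")
def go(im,n,x0,y0,x1,y1,f,nm,bx):
    c=cv2.resize(im[y0:y1,x0:x1],None,fx=f,fy=f,interpolation=cv2.INTER_CUBIC);overlay(c,n,bx,f=f,x0=x0,y0=y0);cv2.imwrite(f"pics/{nm}.png",c)
bx=[box(554.8,331.3,-3.6,137,44,26),box(554.8,331.3,-3.6,137,44,0),box(574.7,8.1,-1.8,182,44,26),box(574.7,8.1,-1.8,182,44,0),box(551.2,-150.2,.2,242,44,26),box(551.2,-150.2,.2,242,44,0)]
go(s0,"scene",170,160,370,300,4,"o1",bx)
t0=cv2.imread("pics/top0.png")
go(t0,"top",140,135,330,240,4,"o2",bx)
E
```

```text
(no output)
```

View pics/o1.png

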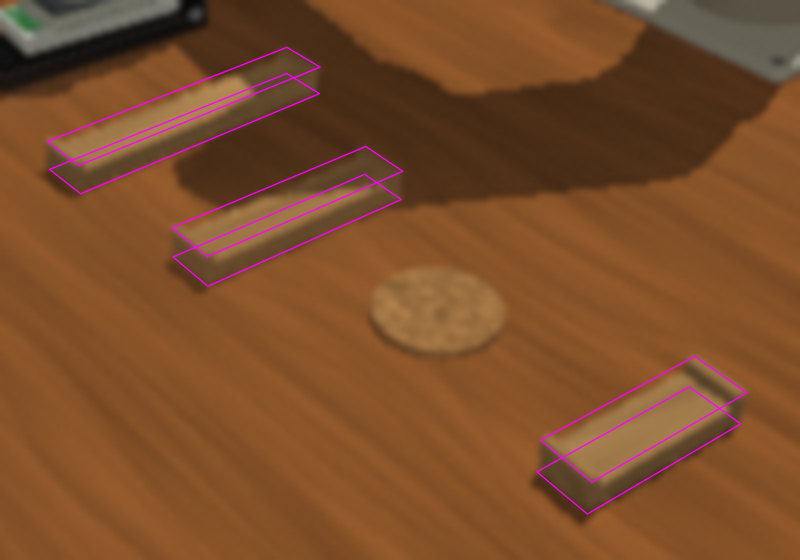

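View pics/o2.png

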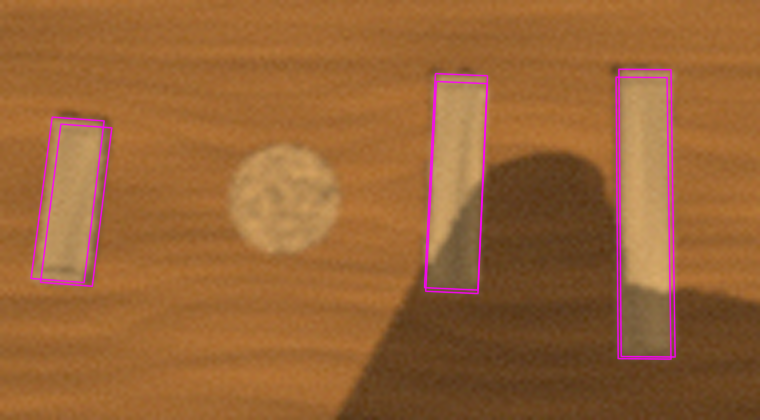

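The overlays match both views within about 2 mm. Lowering the pad.

Call:
servo_tool --plan '[[[1,0,-0.1,0,0,0,5.8],[2,-0.05,-0.2,0,0,0,5.8],[3,-0.05,-0.2,0,0,0,5.8],[4,-0.05,-0.2,0,0,0,5.8],[4.6,-0.05,-0.2,0,0,0,5.8],[4.8,-0.05,-0.2,0,0,0,5.8],[4.8,-0.05,-0.2,0,0,0,5.8]]]'

```text
t: 14.67
ee_pos: [555.6, 331.0, 29.3]
orientation: [1.254, 1.179, -1.257]
ft_force: [-0.6, 0.1, -1.2]
width: 65.6
```

Call:
servo_tool --plan '[[[0.2,0,0,0,0,0,5.8],[0.3,0,0,0,0,0,5.8],[0.4,0,0,0,0,0,5.8],[0.4,0,0,0,0,0,5.8]]]'

```text
t: 15.0
ee_pos: [556.2, 331.4, 26.6]
orientation: [1.256, 1.179, -1.255]
ft_force: [0.2, -0.5, -0.9]
width: 65.9
```

```bash
python3 -c "
from h import *
plan(554.8,331.3,23.5,-3.6)
s=look('scene','s10');crop(s,270,170,400,300,4.6,'s10c')"
```

```text
t 15.0 at [556.2 331.4  26.6] w 65.9 F [ 0.2 -0.5 -0.9] | shift [ 0.31 -0.14  0.02] turn [-0. -0. -0.]
```

View pics/s10c.png

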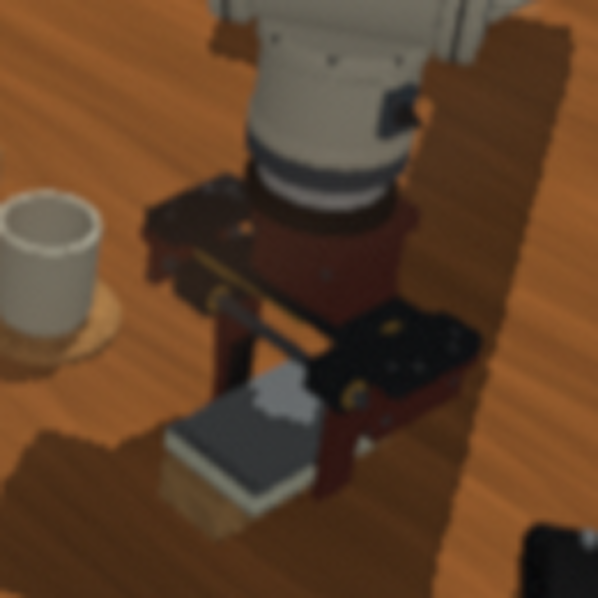

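Call:
servo_tool --plan '[[[0.1,-0.1,0,0,0,0,5.8],[0.2,-0.1,0,0,0,0,5.8],[0.25,-0.1,0,0,0,0,5.8],[0.25,-0.1,0,0,0,0,5.8]]]'

```text
t: 15.38
ee_pos: [555.0, 331.4, 23.8]
orientation: [1.255, 1.179, -1.256]
ft_force: [0.8, 0.5, -0.6]
width: 65.5
```

Call:
servo_tool --plan '[[[0.08,0,0,0,0,0,5.8],[0.08,0,0,0,0,0,5.8]]]'

```text
t: 15.55
ee_pos: [555.1, 331.4, 23.7]
orientation: [1.255, 1.179, -1.256]
ft_force: [-1.9, -1.1, 5.5]
width: 65.7
```

Contact at the expected height. Opening slowly, then rising.

Call:
servo_tool --plan '[[[0,0,0,0,0,0,6.5],[0,0,0,0,0,0,6.9],[0,0,0,0,0,0,7.4],[0,0,0,0,0,0,8],[0,0,0,0,0,0,8.78],[0,0,0,0,0,0,8.78],[-0.5,0,0,0,0,0,8.78],[-2,0,0,0,0,0,8.78]]]'

```text
t: 16.22
ee_pos: [553.7, 330.6, 41.7]
orientation: [1.252, 1.18, -1.259]
ft_force: [0.0, -0.7, -0.5]
width: 87.9
```

Call:
servo_tool --plan '[[[-3,0,0,0,0,0,8.78],[-6,0,0,0,0,0,8.78],[-9,0,0,0,0,0,8.78],[-12,0,1,0,0,0,8.78],[-12,-0.3,4,0,0,0,8.78],[-12,-0.6,7.6,0,0,0,8.78],[-12,-0.8,11.2,0,0,0,8.78],[-12,-1,14.8,0,0,0,8.78]]]'

```text
t: 16.88
ee_pos: [535.6, 183.3, 164.8]
orientation: [1.256, 1.178, -1.253]
ft_force: [0.6, -0.2, 1.3]
width: 87.7
```

Call:
servo_tool --plan '[[[0,-0.2,3.8,0,0,0,8.78],[0,-0.4,7.6,0,0,0,8.78],[0,-0.5,11.4,0,0,0,8.78],[0,-0.5,15.2,0,0,0,8.78],[0,-0.6,19,0,0,0,8.78],[0,-0.6,22.8,0,0,0,8.78],[0,-0.6,25,0,0,0,8.78],[0,-0.6,26,0,0,0,8.78]]]'

```text
t: 17.55
ee_pos: [513.4, -77.5, 164.5]
orientation: [1.258, 1.176, -1.257]
ft_force: [0.7, -0.2, -0.7]
width: 87.9
```

```bash
python3 -c "
from h import *
plan(535.9,-311.8,110,-4.8)
s=look('scene','s11');t=look('top','t11');crop(s,120,120,380,300,3,'s11c');crop(t,140,130,380,240,3.3,'t11c');crop(t,330,140,380,240,6,'t11d');crop(t,140,150,230,225,6,'t11e')"
```

```text
t 17.55 at [513.4 -77.5 164.5] w 87.9 F [ 0.7 -0.2 -0.7] | shift [ 5.47  3.78 23.23] turn [ 0.018  0.    -0.002]
```

View pics/s11c.png

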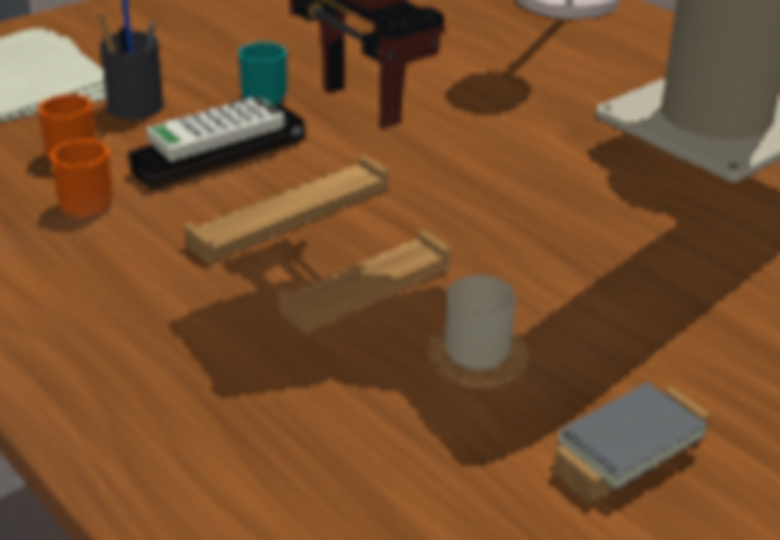

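View pics/t11c.png

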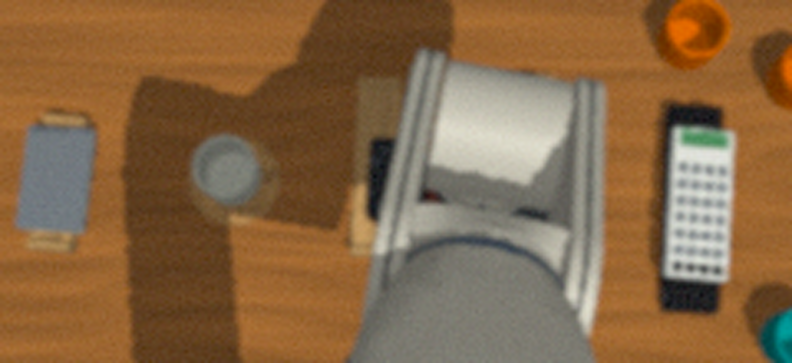

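View pics/t11d.png

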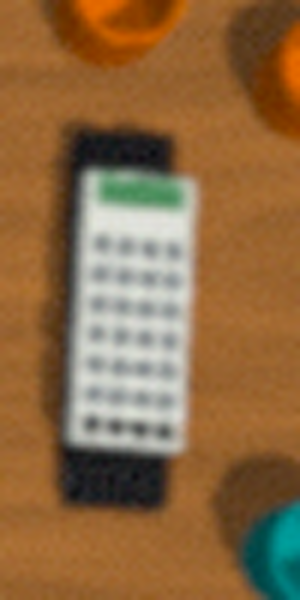

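View pics/t11e.png

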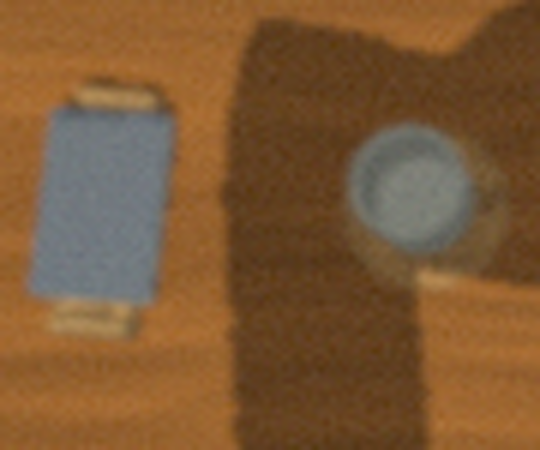

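```bash
python3 -c "
from h import *
print('cup',toz('top',C([[411,187]],140,150,6),72))
quad('pad',[[50,105],[173,113],[32,295],[155,303]],32,140,150,6)
quad('calc',[[82,170],[197,176],[66,446],[184,453]],48,330,140,6)
quad('case',[[78,130],[170,134],[64,505],[166,508]],30,330,140,6)
plan(536,-312,100,-4.6)"
```

```text
cup [[560.25430451 153.13654067  72.        ]]
pad c [556.4 329.1] L 106.8 W 68.9 67.8 ang -1.8
calc c [ 536.2 -311.8] L 152.4 W 62.9 63.2 ang -4.8
case c [ 535.2 -309.3] L 208.9 W 51.3 55.2 ang -3.1
t 17.65 at [513.6 -76.  164.1] w 88.1 F [-0.1 -0.  -0.7] | shift [ 6.41  3.78 23.4 ] turn [ 0.014  0.    -0.001]
```

Call:
servo_tool --plan '[[[0,0.5,3.5,0.0,0,0,8.78],[0,1.1,7,0.015,0,0,8.78],[0,1.8,10.8,0.015,0,0,8.78],[0.5,2.4,14.6,0.015,0,0,8.78],[1.5,3,18,0.015,0,0,8.78],[3,3.5,21,0.015,0,0,8.78],[4.5,3.78,23,0.015,0,0,8.78],[6,3.78,23.4,0.015,0,0,8.78]]]'

```text
t: 18.32
ee_pos: [538.0, -312.5, 103.1]
orientation: [1.267, 1.168, -1.266]
ft_force: [0.4, 0.5, -0.2]
width: 87.8
```

Call:
servo_tool --plan '[[[0.4,0,0,0,0,0,8.78],[0.4,0,0,0,0,0,8.78],[0.4,0,0,0,0,0,8.78]]]'

```text
t: 18.57
ee_pos: [536.5, -308.7, 99.2]
orientation: [1.265, 1.173, -1.266]
ft_force: [-0.3, 0.3, -0.3]
width: 87.8
```

```bash
python3 -c "
from h import *
plan(536,-311.8,44.5,-4.7)"
```

```text
t 18.57 at [ 536.5 -308.7   99.2] w 87.8 F [-0.3  0.3 -0.3] | shift [ 5.47 -0.02  0.32] turn [ 0.006 -0.001  0.001]
```

Call:
servo_tool --plan '[[[1.2,0,0.15,0.006,0,0,8.78],[2.4,0,0.15,0.006,0,0,8.78],[3.6,0,0.15,0.006,0,0,8.78],[4.6,0,0.15,0.006,0,0,8.78],[5.2,0,0.15,0.006,0,0,8.78],[5.45,0,0.15,0.006,0,0,8.78],[5.45,0,0.15,0.006,0,0,8.78],[5.45,0,0.15,0.006,0,0,8.78]]]'

```text
t: 19.23
ee_pos: [536.3, -312.3, 44.5]
orientation: [1.271, 1.168, -1.271]
ft_force: [0.4, 0.3, -0.7]
width: 87.7
```

```bash
python3 -c "
from h import *
plan(536,-311.8,44.5,-4.7)
s=look('scene','s12');crop(s,120,100,240,200,5,'s12c')"
```

```text
t 19.23 at [ 536.3 -312.3   44.5] w 87.7 F [ 0.4  0.3 -0.7] | shift [-0.   -0.03 -0.04] turn [-0.002 -0.     0.   ]
```

View pics/s12c.png

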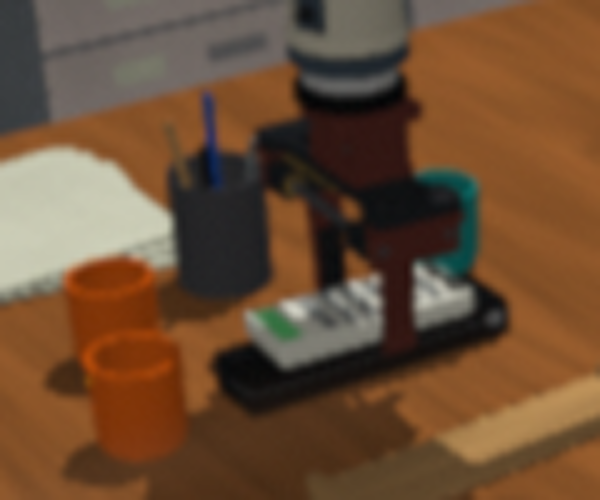

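The jaws straddle the calculator. Closing and lifting.

Call:
servo_tool --plan '[[[0,0,-0.03,0,0,0,7.8],[0,0,-0.03,0,0,0,7],[0,0,-0.03,0,0,0,6.4],[0,0,-0.03,0,0,0,6.1],[0,0,-0.03,0,0,0,5.8],[0,0,-0.03,0,0,0,5.5],[0,0,-0.03,0,0,0,5.2],[0,0,-0.03,0,0,0,5.2]]]'

```text
t: 19.95
ee_pos: [536.4, -312.0, 44.8]
orientation: [1.271, 1.168, -1.271]
ft_force: [-0.9, 0.3, 1.9]
width: 59.8
```

Call:
servo_tool --plan '[[[-0.2,0,0,0,0,0,5.2],[-0.5,0,0,0,0,0,5.2],[-1,0,0,0,0,0,5.2],[-2,0,0,0,0,0,5.2],[-3.5,0,0,0,0,0,5.2],[-5,0,0,0,0,0,5.2],[-5.7,0,0,0,0,0,5.2],[-6,0,0,0,0,0,5.2]]]'

```text
t: 20.62
ee_pos: [537.1, -312.3, 106.5]
orientation: [1.271, 1.165, -1.27]
ft_force: [-0.0, 0.4, -2.6]
width: 59.8
```

```bash
python3 -c "
from h import *
plan(574.7,8,100,-1.8)
s=look('scene','s13');crop(s,120,80,240,200,5,'s13c')"
```

```text
t 20.62 at [ 537.1 -312.3  106.5] w 59.8 F [-0.   0.4 -2.6] | shift [  0.62   1.05 -32.24] turn [-0.053  0.001 -0.003]
```

View pics/s13c.png

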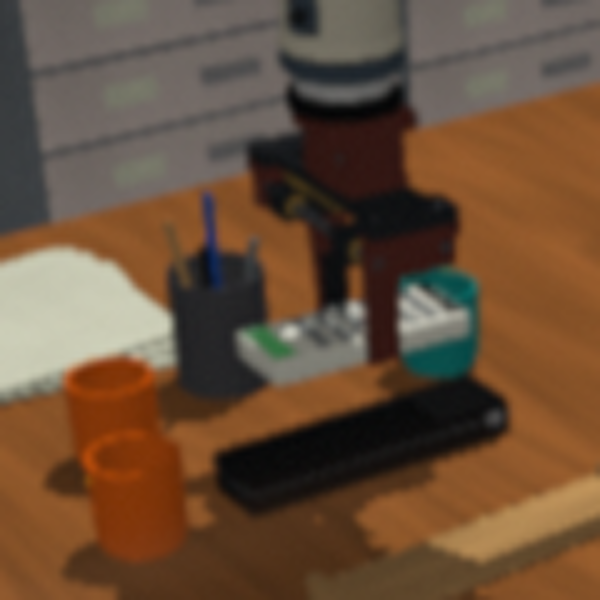

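Call:
servo_tool --plan '[[[0,0,-1,0,0,0,5.2],[0,0.1,-3,-0.01,0,0,5.2],[0,0.2,-6,-0.02,0,0,5.2],[0,0.3,-9.3,-0.03,0,0,5.2],[0,0.4,-12.6,-0.04,0,0,5.2],[0,0.5,-15.9,-0.053,0,0,5.2],[0,0.6,-19.2,-0.053,0,0,5.2],[0,0.7,-22.4,-0.053,0,0,5.2]]]'

```text
t: 21.33
ee_pos: [561.0, -86.9, 103.6]
orientation: [1.232, 1.196, -1.233]
ft_force: [0.5, -0.3, -2.1]
width: 59.7
```

Call:
servo_tool --plan '[[[0,0,-3,0,0,0,5.2],[0,0,-5.6,0,0,0,5.2],[0,0,-7.6,0,0,0,5.2],[0.5,0,-8.8,0,0,0,5.2],[1.5,0,-9.3,0,0,0,5.2],[2.5,0,-9.5,0,0,0,5.2],[3,0,-9.5,0,0,0,5.2],[3,0,-9.5,0,0,0,5.2]]]'

```text
t: 22.0
ee_pos: [563.6, 4.9, 72.4]
orientation: [1.231, 1.196, -1.236]
ft_force: [0.8, 0.9, -1.8]
width: 60.1
```

```bash
python3 -c "
from h import *
plan(574.7,8,32.8,-1.8)
s=look('scene','s14');crop(s,180,120,310,240,5,'s14c')"
```

```text
t 22.0 at [563.6   4.9  72.4] w 60.1 F [ 0.8  0.9 -1.8] | shift [ 3.96  1.11 -0.34] turn [-0.001  0.     0.004]
```

View pics/s14c.png

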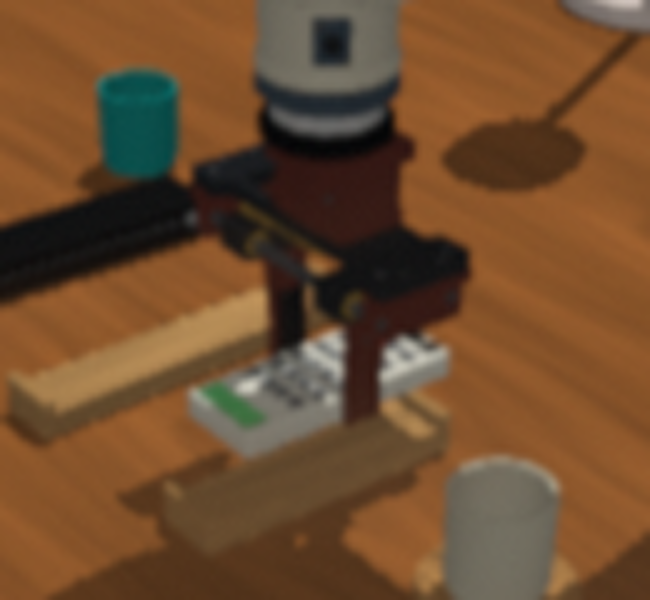

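The calculator is held level above the medium rest. It still needs about 11 mm in x before going down.

Call:
servo_tool --plan '[[[0.2,0.6,-0.1,0,0,0,5.2],[0.5,1.05,-0.2,0,0,0,5.2],[1.2,1.05,-0.25,0,0,0,5.2],[2,1.05,-0.25,0,0,0,5.2],[2.8,1.05,-0.25,0,0,0,5.2],[3.2,1.05,-0.25,0,0,0,5.2],[3.3,1.05,-0.25,0,0,0,5.2],[3.3,1.05,-0.25,0,0,0,5.2]]]'

```text
t: 22.72
ee_pos: [575.1, 7.9, 40.9]
orientation: [1.232, 1.195, -1.233]
ft_force: [0.3, 0.9, -2.1]
width: 60.0
```

```bash
python3 -c "
from h import *
plan(574.7,8,32.8,-1.8)
s=look('scene','s15');crop(s,180,120,310,240,5,'s15c')"
```

```text
t 22.72 at [575.1   7.9  40.9] w 60.0 F [ 0.3  0.9 -2.1] | shift [ 0.81 -0.04 -0.01] turn [0.    0.    0.001]
```

View pics/s15c.png

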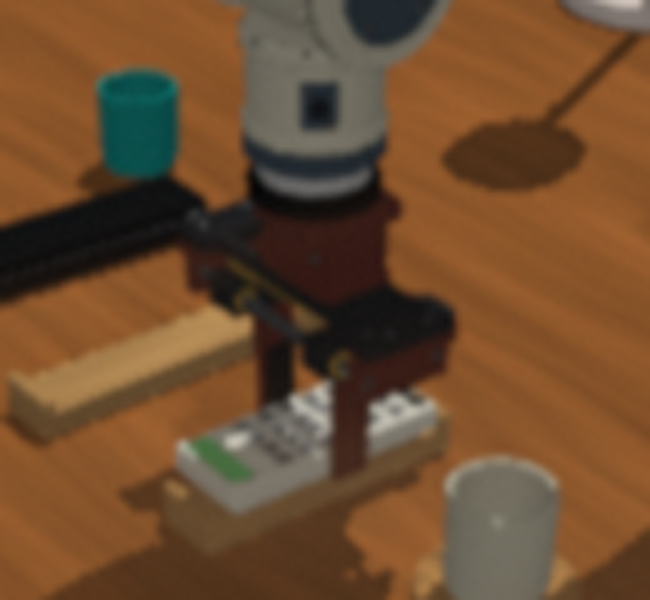

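Call:
servo_tool --plan '[[[0.2,0,0,0,0,0,5.2],[0.4,0,0,0,0,0,5.2],[0.6,0,0,0,0,0,5.2],[0.7,0,0,0,0,0,5.2],[0.75,0,0,0,0,0,5.2],[0.75,0,0,0,0,0,5.2]]]'

```text
t: 23.27
ee_pos: [575.5, 7.9, 34.0]
orientation: [1.232, 1.194, -1.232]
ft_force: [-0.2, -0.3, -1.8]
width: 59.9
```

Call:
servo_tool --plan '[[[0.1,0,0,0,0,0,5.2],[0.1,0,0,0,0,0,5.2]]]'

```text
t: 23.43
ee_pos: [575.6, 7.9, 33.0]
orientation: [1.232, 1.194, -1.232]
ft_force: [0.7, 0.0, -2.2]
width: 59.8
```

Call:
servo_tool --plan '[[[0.08,0,0,0,0,0,5.2],[0.08,0,0,0,0,0,5.2]]]'

```text
t: 23.6
ee_pos: [575.6, 7.9, 32.8]
orientation: [1.232, 1.194, -1.232]
ft_force: [-1.8, -0.9, 4.0]
width: 59.8
```

Call:
servo_tool --plan '[[[0.06,0,0,0,0,0,5.2],[0.06,0,0,0,0,0,5.2]]]'

```text
t: 23.77
ee_pos: [575.6, 7.9, 32.8]
orientation: [1.232, 1.194, -1.232]
ft_force: [-3.7, 0.0, 10.8]
width: 59.6
```

Contact at 32.8 as predicted. Back off slightly, release and rise.

Call:
servo_tool --plan '[[[-0.07,0,0,0,0,0,5.2],[-0.07,0,0,0,0,0,5.9],[-0.07,0,0,0,0,0,6.4],[-0.07,0,0,0,0,0,7.2],[-0.07,0,0,0,0,0,8.2],[-0.07,0,0,0,0,0,8.78],[-0.5,0,0,0,0,0,8.78],[-1.5,0,0,0,0,0,8.78]]]'

```text
t: 24.43
ee_pos: [574.7, 7.9, 46.0]
orientation: [1.231, 1.196, -1.234]
ft_force: [0.4, -0.2, -0.2]
width: 87.5
```

Call:
servo_tool --plan '[[[-3,0,0,0,0,0,8.78],[-6,0,0,0,0,0,8.78],[-9,-2,0,0,0,0,8.78],[-11,-4,0,0,0,0,8.78],[-12,-7,0,0,0,0,8.78],[-12,-10,0,0,0,0,8.78],[-12,-12,0,0,0,0,8.78],[-12,-13,0,0,0,0,8.78]]]'

```text
t: 25.1
ee_pos: [443.0, 12.0, 167.5]
orientation: [1.232, 1.195, -1.232]
ft_force: [0.3, 0.2, 0.2]
width: 87.8
```

```bash
python3 -c "
from h import *
plan(535.5,-309.3,110,-3.1)
s=look('scene','s16');t=look('top','t16');crop(s,120,120,380,300,3,'s16c');crop(t,140,130,380,240,3.3,'t16c');crop(t,330,140,380,240,6,'t16d')"
```

```text
t 25.1 at [443.   12.  167.5] w 87.8 F [0.3 0.2 0.2] | shift [ 5.75 10.25 31.83] turn [ 0.023 -0.     0.   ]
```

View pics/s16c.png

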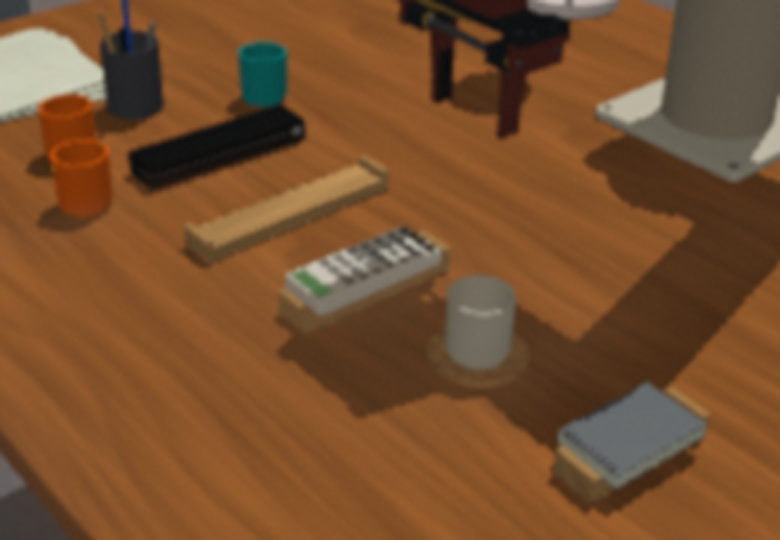

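View pics/t16c.png

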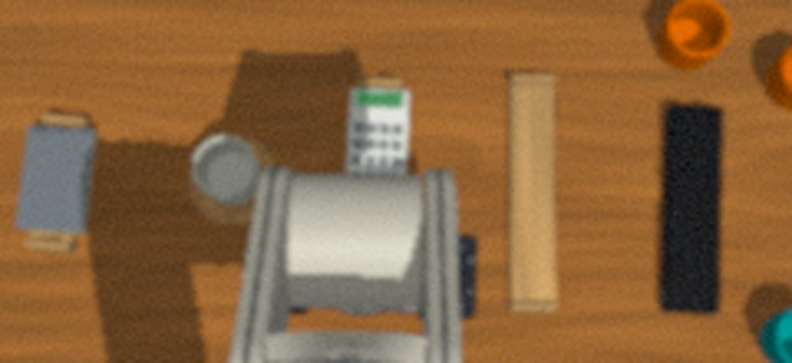

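View pics/t16d.png

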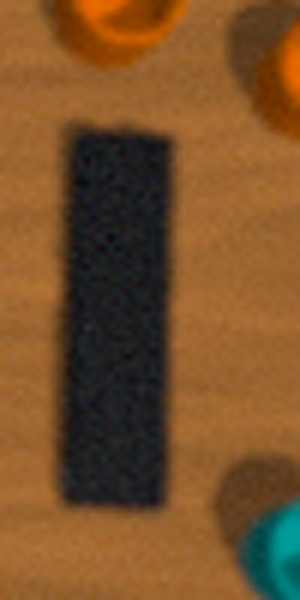

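```bash
python3 - <<'E'
from h import *
t=cv2.imread("pics/t16.png")
g=cv2.resize(t,None,fx=4,fy=4,interpolation=cv2.INTER_CUBIC);g=cv2.GaussianBlur(g,(0,0),2).max(axis=2)
L=[];Rr=[]
for v in range(170,218,2):
    row=g[int(v*4+1.5)].astype(float)
    m=np.where(row[335*4:368*4]<80)[0]+335*4
    L.append(((m[0]-.0+.5)/4-.5,v));Rr.append(((m[-1]+1.5)/4-.5,v))
for nm,p,z in(("L z0",L,0),("L z30",L,30),("R z30",Rr,30),("R z0",Rr,0)):
    w=toz("top",p,z);f=np.polyfit(w[:,0],w[:,1],1);print(nm,"y at x535",np.polyval(f,535).round(1),"ang",np.degrees(np.arctan(f[0])).round(2))
col=g[:,int(351*4)].astype(float);m=np.where(col[150*4:235*4]<80)[0]+150*4
e=[(351,m[0]/4-.4),(351,m[-1]/4-.1)];print(e,toz("top",e[:1],30),toz("top",e[1:],0),toz("top",e[1:],30))
E
```

```text
L z0 y at x535 -285.2 ang -2.97
L z30 y at x535 -278.7 ang -2.97
R z30 y at x535 -335.9 ang -2.81
R z0 y at x535 -343.8 ang -2.81
[(351, np.float64(161.35)), (351, np.float64(224.4))] [[ 640.38899797 -317.49766947   30.        ]] [[ 431.82042528 -318.39528509    0.        ]] [[ 429.73461733 -310.83340147   30.        ]]
```

Call:
servo_tool --plan '[[[0,0.7,2,0.0,0,0,8.78],[0,1.8,5.5,0.01,0,0,8.78],[0,3,9.2,0.018,0,0,8.78],[0,4.2,12.9,0.02,0,0,8.78],[0,5.4,16.6,0.02,0,0,8.78],[0,6.6,20.3,0.02,0,0,8.78],[0,7.7,24,0.02,0,0,8.78],[0.5,8.7,27.2,0.02,0,0,8.78]]]'

```text
t: 25.87
ee_pos: [526.7, -266.5, 162.6]
orientation: [1.248, 1.181, -1.246]
ft_force: [0.3, 0.0, 0.5]
width: 87.8
```

```bash
python3 -c "
from h import *
plan(535.7,-310.3,75,-2.9)"
```

```text
t 25.87 at [ 526.7 -266.5  162.6] w 87.8 F [0.3 0.  0.5] | shift [8.77 1.1  4.32] turn [-0.001  0.002 -0.003]
```

Call:
servo_tool --plan '[[[1,0.5,2.2,0,0,0,8.78],[2.5,0.9,3.6,0,0,0,8.78],[4.5,1.1,4.25,0,0,0,8.78],[6.5,1.1,4.25,0,0,0,8.78],[8,1.1,4.25,0,0,0,8.78],[8.77,1.1,4.25,0,0,0,8.78],[8.77,1.1,4.25,0,0,0,8.78],[8.77,1.1,4.25,0,0,0,8.78]]]'

```text
t: 26.53
ee_pos: [533.7, -306.0, 73.9]
orientation: [1.247, 1.184, -1.247]
ft_force: [0.4, -0.6, 0.4]
width: 87.7
```

```bash
python3 -c "
from h import *
plan(535.7,-310.3,20,-2.9)"
```

```text
t 26.53 at [ 533.7 -306.    73.9] w 87.7 F [ 0.4 -0.6  0.4] | shift [5.39 0.22 0.42] turn [-0.  0. -0.]
```

Call:
servo_tool --plan '[[[1.2,0.2,0.3,0,0,0,8.78],[2.4,0.2,0.3,0,0,0,8.78],[3.6,0.2,0.3,0,0,0,8.78],[4.6,0.2,0.3,0,0,0,8.78],[5.2,0.2,0.3,0,0,0,8.78],[5.4,0.2,0.3,0,0,0,8.78],[5.4,0.2,0.3,0,0,0,8.78]]]'

```text
t: 27.12
ee_pos: [534.3, -308.4, 19.1]
orientation: [1.247, 1.186, -1.247]
ft_force: [-0.2, -0.3, 0.8]
width: 87.6
```

```bash
python3 -c "
from h import *
plan(535.7,-310.3,20,-2.9)"
```

```text
t 27.12 at [ 534.3 -308.4   19.1] w 87.6 F [-0.2 -0.3  0.8] | shift [-0.09  0.15  0.18] turn [-0.001 -0.001  0.001]
```

Straddling the case. Closing.

Call:
servo_tool --plan '[[[0,0.12,0.15,0,0,0,8],[-0.05,0.12,0.15,0,0,0,7],[-0.05,0.12,0.15,0,0,0,6.2],[-0.05,0.12,0.15,0,0,0,5.7],[-0.05,0.12,0.15,0,0,0,5.4],[-0.05,0.12,0.15,0,0,0,5],[-0.05,0.12,0.15,0,0,0,4.6],[-0.05,0.12,0.15,0,0,0,4.6]]]'

```text
t: 27.78
ee_pos: [536.1, -310.6, 20.9]
orientation: [1.247, 1.184, -1.247]
ft_force: [0.1, -0.6, 3.1]
width: 54.1
```

Call:
servo_tool --plan '[[[-0.2,0,0,0,0,0,4.6],[-0.5,0,0,0,0,0,4.6],[-1,0,0,0,0,0,4.6],[-2,0,0,0,0,0,4.6],[-3.5,0,0,0,0,0,4.6],[-5,0,0,0,0,0,4.6],[-5.8,0,0,0,0,0,4.6],[-6,0,0,0,0,0,4.6]]]'

```text
t: 28.45
ee_pos: [536.9, -310.9, 82.7]
orientation: [1.247, 1.181, -1.245]
ft_force: [0.8, -0.2, -3.3]
width: 54.0
```

```bash
python3 -c "
from h import *
plan(551.2,-150.5,80,0.2)
s=look('scene','s17');crop(s,120,80,260,200,5,'s17c');t=look('top','t17');crop(t,230,140,380,240,5,'t17c')"
```

```text
t 28.45 at [ 536.9 -310.9   82.7] w 54.0 F [ 0.8 -0.2 -3.3] | shift [  0.24   0.6  -16.09] turn [-0.055  0.002 -0.003]
```

View pics/s17c.png

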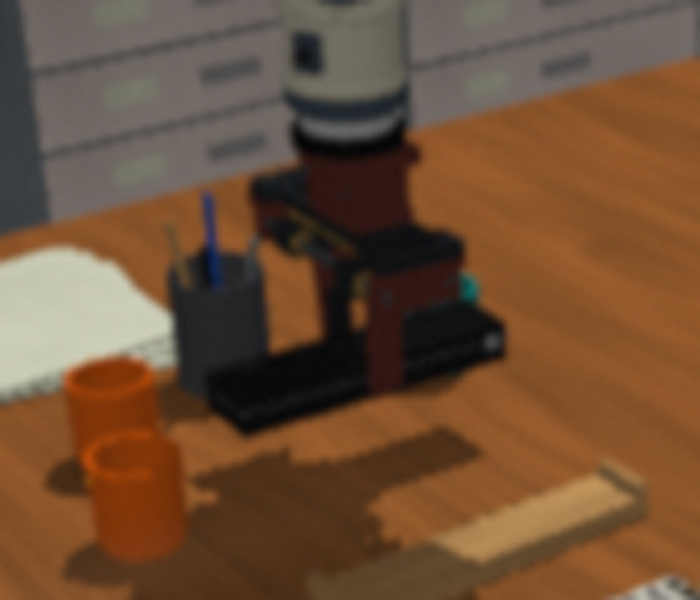

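View pics/t17c.png

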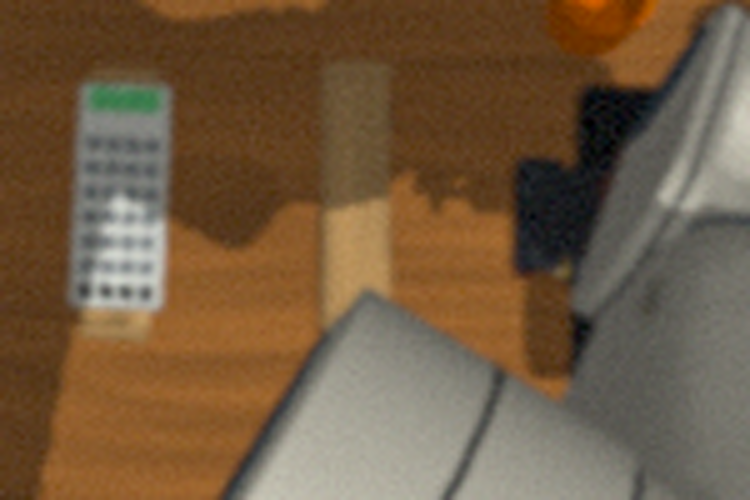

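Call:
servo_tool --plan '[[[0,0,-0.8,0,0,0,4.6],[0,0.1,-2.4,-0.01,0,0,4.6],[0,0.2,-4.8,-0.02,0,0,4.6],[0,0.3,-7.5,-0.03,0,0,4.6],[0,0.4,-10.2,-0.04,0,0,4.6],[0,0.5,-12.7,-0.055,0,0,4.6],[0,0.6,-14.8,-0.055,0,0,4.6],[0,0.6,-15.9,-0.055,0,0,4.6]]]'

```text
t: 29.22
ee_pos: [549.2, -148.2, 79.6]
orientation: [1.204, 1.215, -1.206]
ft_force: [-0.7, 0.6, -2.0]
width: 54.0
```

Call:
servo_tool --plan '[[[0.3,0,-0.2,0,0,0,4.6],[1,0,-0.2,0,0,0,4.6],[1.5,0,-0.2,0,0,0,4.6],[1.5,0,-0.2,0,0,0,4.6]]]'

```text
t: 29.55
ee_pos: [549.1, -150.4, 63.9]
orientation: [1.206, 1.212, -1.208]
ft_force: [-0.3, -0.3, -2.5]
width: 54.0
```

```bash
python3 -c "
from h import *
quad('calc',[[78,85],[172,88],[70,305],[162,312]],36,230,140,5)
plan(551.2,-150.8,38.9,0.2)
s=look('scene','s18');crop(s,150,100,280,220,5,'s18c')"
```

```text
calc c [575.3   7.6] L 149.7 W 62.9 60.4 ang -1.4
t 29.55 at [ 549.1 -150.4   63.9] w 54.0 F [-0.3 -0.3 -2.5] | shift [2.5  0.22 0.04] turn [-0.001 -0.     0.002]
```

View pics/s18c.png

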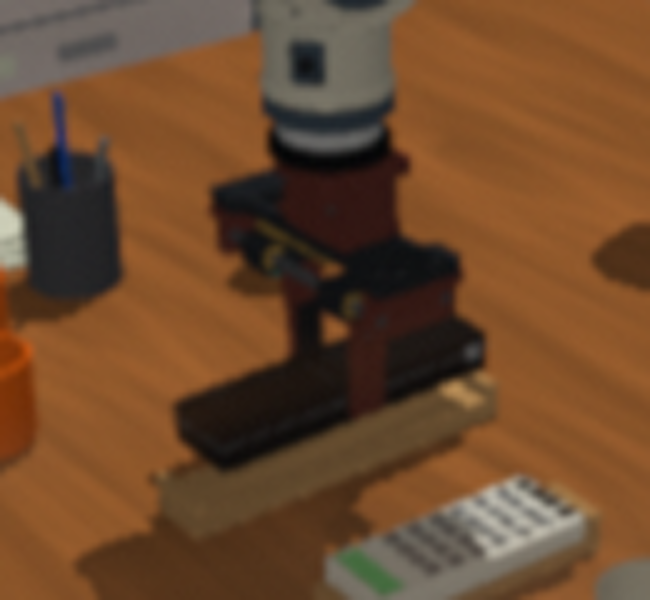

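The calculator measures within 1 mm of its rest. The case is level above the long rest, so I'm lowering it.

Call:
servo_tool --plan '[[[0.4,0.1,0,0,0,0,4.6],[0.9,0.18,0,0,0,0,4.6],[1.4,0.18,0,0,0,0,4.6],[1.8,0.18,0,0,0,0,4.6],[2.1,0.18,0,0,0,0,4.6],[2.25,0.18,0,0,0,0,4.6],[2.25,0.18,0,0,0,0,4.6]]]'

```text
t: 30.18
ee_pos: [551.5, -149.7, 42.5]
orientation: [1.206, 1.212, -1.207]
ft_force: [0.4, 0.3, -2.6]
width: 53.7
```

```bash
python3 -c "
from h import *
plan(551.2,-150.8,38.9,0.2)
s=look('scene','s19');crop(s,150,100,280,220,5,'s19c')"
```

```text
t 30.18 at [ 551.5 -149.7   42.5] w 53.7 F [ 0.4  0.3 -2.6] | shift [ 0.36 -0.03  0.11] turn [ 0.    -0.     0.001]
```

View pics/s19c.png

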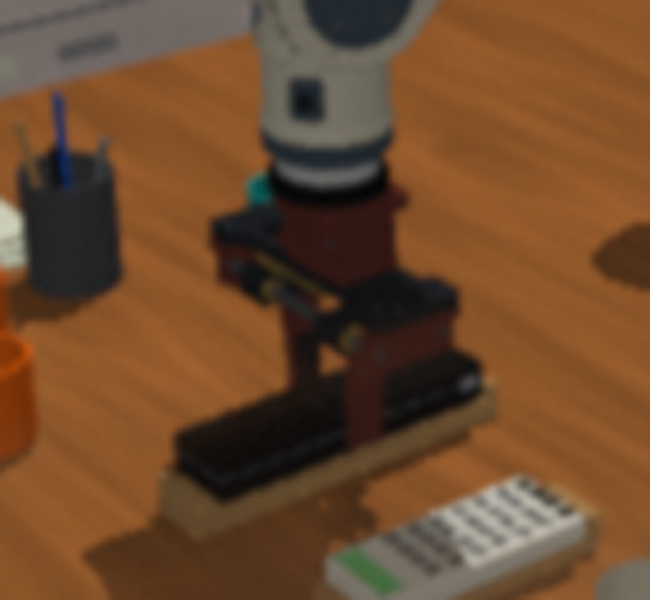

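Call:
servo_tool --plan '[[[0.15,0,0.1,0,0,0,4.6],[0.25,0,0.1,0,0,0,4.6],[0.32,0,0.1,0,0,0,4.6],[0.35,0,0.1,0,0,0,4.6],[0.35,0,0.1,0,0,0,4.6]]]'

```text
t: 30.65
ee_pos: [551.8, -150.8, 39.5]
orientation: [1.206, 1.211, -1.206]
ft_force: [0.8, 0.2, -2.9]
width: 54.1
```

Call:
servo_tool --plan '[[[0.08,0,0,0,0,0,4.6],[0.08,0,0,0,0,0,4.6]]]'

```text
t: 30.82
ee_pos: [552.0, -150.8, 38.8]
orientation: [1.206, 1.211, -1.206]
ft_force: [-0.6, 0.5, -0.8]
width: 53.9
```

Call:
servo_tool --plan '[[[0.06,0,0,0,0,0,4.6],[0.06,0,0,0,0,0,4.6]]]'

```text
t: 30.98
ee_pos: [552.0, -150.8, 38.8]
orientation: [1.206, 1.211, -1.206]
ft_force: [-2.6, 0.8, 6.4]
width: 54.0
```

In contact. Releasing and rising, then retracting away from everything.

Call:
servo_tool --plan '[[[-0.04,0,0,0,0,0,4.6],[-0.04,0,0,0,0,0,5.4],[-0.04,0,0,0,0,0,6],[-0.04,0,0,0,0,0,6.8],[-0.04,0,0,0,0,0,7.8],[-0.04,0,0,0,0,0,8.6],[-0.5,0,0,0,0,0,8.6],[-1.5,0,0,0,0,0,8.6]]]'

```text
t: 31.65
ee_pos: [551.0, -150.6, 52.5]
orientation: [1.206, 1.213, -1.208]
ft_force: [-0.3, -0.1, -0.1]
width: 85.9
```

Call:
servo_tool --plan '[[[-3,0,0,0,0,0,8.6],[-6,0,0,0,0,0,8.6],[-9,0,0,0,0,0,8.6],[-12,-2,0,0,0,0,8.6],[-14,-5,0,0,0,0,8.6],[-15,-8,1,0,0,0,8.6],[-15,-10,3,0,0,0,8.6],[-15,-11,5,0,0,0,8.6]]]'

```text
t: 32.32
ee_pos: [439.9, -201.1, 204.9]
orientation: [1.206, 1.21, -1.205]
ft_force: [-0.1, 0.8, -0.4]
width: 86.3
```

Call:
servo_tool --plan '[[[0,0,3,0,0,0,8.6],[0,0,6,0,0,0,8.6],[0,0,9,0,0,0,8.6],[0,0,12,0,0,0,8.6],[0,0,14,0,0,0,8.6],[0,0,15,0,0,0,8.6],[0,0,15,0,0,0,8.6],[0,0,15,0,0,0,8.6]]]'

```text
t: 32.98
ee_pos: [442.3, -350.8, 203.3]
orientation: [1.207, 1.211, -1.207]
ft_force: [-0.6, 0.2, -0.3]
width: 86.1
```

```bash
python3 -c "
from h import *
plan(551.2,-150.8,38.9,0.2)
s=look('scene','s20');t=look('top','t20');crop(s,120,110,430,330,2.5,'s20c');crop(t,90,130,450,250,2.2,'t20c');crop(t,140,140,330,235,4.2,'t20d')"
```

```text
t 32.98 at [ 442.3 -350.8  203.3] w 86.1 F [-0.6  0.2 -0.3] | shift [ 16.44  10.95 -19.96] turn [-0. -0.  0.]
```

View pics/s20c.png

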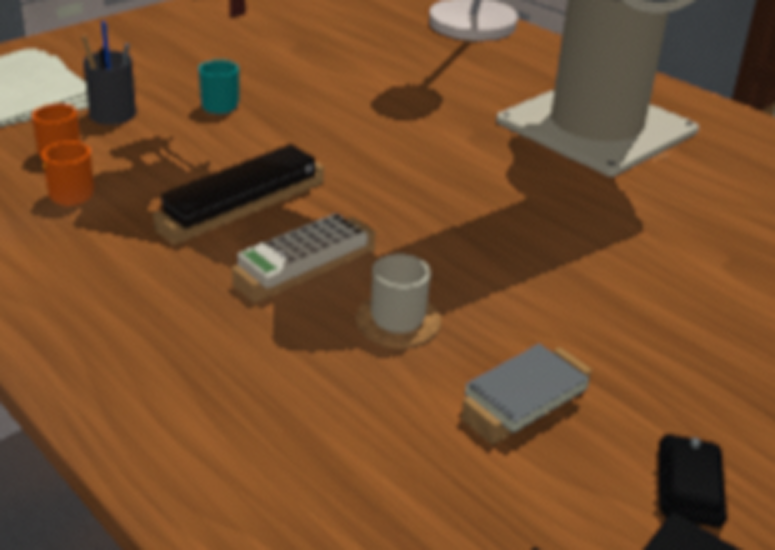

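View pics/t20d.png

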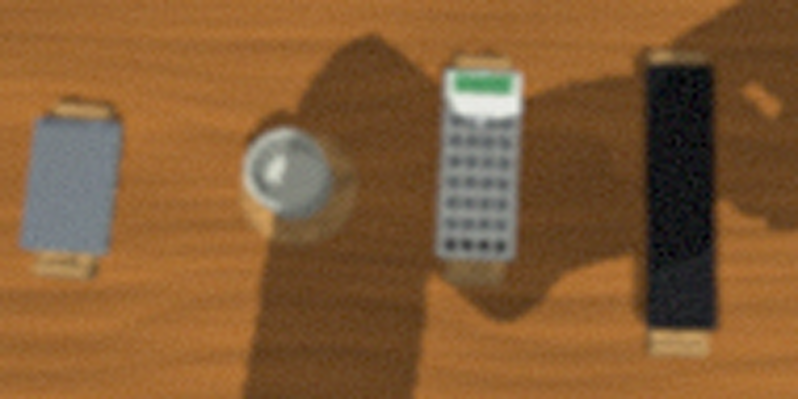

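View pics/t20c.png

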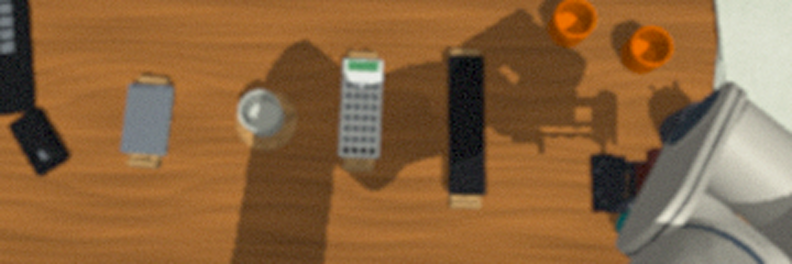

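```bash
python3 -c "
from h import *
quad('case',[[646,67],[712,67],[646,327],[716,327]],48,140,140,4.2)
quad('calc',[[443,71],[522,73],[437,256],[515,260]],36,140,140,4.2)
quad('pad',[[36,117],[122,121],[22,249],[108,255]],32,140,140,4.2)
print(toz('top',C([[287,172]],140,140,4.2),72))"
```

```text
case c [ 551.  -148.9] L 204.9 W 52.0 53.5 ang -0.0
calc c [575.9   7.5] L 149.3 W 63.0 60.9 ang -1.1
pad c [555.7 328.7] L 106.8 W 68.7 67.8 ang -2.4
[[560.83123611 153.5783752   72.        ]]
```

All four are within about 3 mm of their places, and the bystanders haven't moved. Handing in.

```bash
python3 -c "
from workcell import ctrl
print(ctrl.close_job(),ctrl.get_obs()['t'])"
```

```text
the job is handed in; nothing more can be done
the job is handed in; nothing more can be done
```

I took the pile apart from the top down and put each thing in its place, in the order asked: cup on the coaster, then memo pad, calculator and case on the short, medium and long rests. The job was handed in at about 33 s of the 128 s allowed, and it reported no verdict.

My last check was the final top view, with positions worked out from corner points I read by eye. It is good to about 2–3 mm:

| Thing | Distance from its place's centre | Angle off the rest's line |
|---|---|---|
| Cup | about 1 mm | – |
| Memo pad | about 3 mm | about 1° |
| Calculator | about 1 mm | about 1° |
| Case | about 2 mm | under 1° |

- **Case length:** the case measured 205 mm long in that view instead of 210, which fits blurred edges on a dark object.
- **Flat and upright:** both final views show the cup upright and the flat things lying level between the lips. I did not measure tilt, and judged resting height only from the arm's height at contact.
- **Bystanders:** the mouse, and the pot in the scene view, look unmoved. I did not measure them again, and the arm hid the pot in the final top view.
- **Robot at the end:** the gripper was open and about 20 cm up, clear of everything, with no contact force beyond noise.
- **Checks that failed:** none.

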